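# Face up the paint lane and lock its front rail

## Task

Get the paint-bottle lane ready for the shop to open: first turn the red catch open until it clicks, then stand every tipped bottle upright in the lane, each centred on an empty marked spot, leaving the stock bottles beside them standing in their places. Then lay the front rail on the lane's apron, flush along the whole front edge of the deck and centred on the bottle row, and last turn the catch shut until it clicks, so that its arm lies over the rail's end. Leave the other goods on the counter undisturbed.

Things in the scene. Friction and masses are not known exactly. Their poses are not given: they have to be found in the camera images.
- tray: white display lane fixed to the counter. x to its back (away from the robot), y along it, z up; origin on the counter under the middle of the bottle row. Base 6 mm thick, x -122..58, y -340..240 mm. On it a grey deck, top 14 mm high, x -80..58, y -240..240. Clear back wall at x 52..58, top 46 mm high. Bottle places at x 0, y +-40, +-120, +-200: two taken by stock bottles, four marked by spots
- deck_edge (a point): middle of the deck's straight front edge (x -80, y 0 mm of the lane), at the height of the apron, axes as the lane's. The edge is a vertical face 8 mm high and 480 mm long facing the robot; in front of it lies the bare apron, 42 mm wide, its top 6 mm above the counter, on which the rail goes
- spot1: yellow and orange square mark, 60 x 60 mm, flat on the lane's deck: an empty bottle place (nothing to feel, bottles stand on the deck itself). Origin at its centre, at deck height
- spot2: yellow and orange square mark, 60 x 60 mm, flat on the lane's deck: an empty bottle place (nothing to feel, bottles stand on the deck itself). Origin at its centre, at deck height
- spot3: yellow and orange square mark, 60 x 60 mm, flat on the lane's deck: an empty bottle place (nothing to feel, bottles stand on the deck itself). Origin at its centre, at deck height
- spot4: yellow and orange square mark, 60 x 60 mm, flat on the lane's deck: an empty bottle place (nothing to feel, bottles stand on the deck itself). Origin at its centre, at deck height
- bottle_red: paint bottle, red, black round cap, white label, lying on its side at the start; may be absent. Square body 48 x 48 mm, 90 mm tall, then a cap 28 mm across, 20 mm tall: 110 mm in all, 0.22 kg. Origin on its long axis, 55 mm from the base and 55 mm from the cap's top; its x axis points from base to cap (up when it stands)
- bottle_blue: paint bottle, blue, black round cap, white label, lying on its side at the start; may be absent. Square body 48 x 48 mm, 90 mm tall, then a cap 28 mm across, 20 mm tall: 110 mm in all, 0.22 kg. Origin on its long axis, 55 mm from the base and 55 mm from the cap's top; its x axis points from base to cap (up when it stands)
- bottle_green: paint bottle, green, black round cap, white label, lying on its side at the start; may be absent. Square body 48 x 48 mm, 90 mm tall, then a cap 28 mm across, 20 mm tall: 110 mm in all, 0.22 kg. Origin on its long axis, 55 mm from the base and 55 mm from the cap's top; its x axis points from base to cap (up when it stands)
- bottle_purple: paint bottle, purple, black round cap, white label, lying on its side at the start; may be absent. Square body 48 x 48 mm, 90 mm tall, then a cap 28 mm across, 20 mm tall: 110 mm in all, 0.22 kg. Origin on its long axis, 55 mm from the base and 55 mm from the cap's top; its x axis points from base to cap (up when it stands)
- stock_white: paint bottle, white, same shape and size as the tipped ones, already standing in the lane. Origin at the centre of its base, z up. To be left standing where it is
- stock_yellow: paint bottle, yellow, same shape and size as the tipped ones, already standing in the lane. Origin at the centre of its base, z up. To be left standing where it is
- rail: front rail: aluminium straightedge 480 mm long (y), 28 wide (x), 18 high, with a blue grip fin on its middle, 70 mm long (y), 14 thick (x), 18 to 58 mm above its underside; 0.24 kg. Origin at the centre of its underside, z up, same either way round. Starts on the counter at the robot's left. In place: underside on the apron, long face against the deck's edge, middle at y 0 of the lane
- catch (a joint): angle of the knob with a red arm at the lane's right end (x -94, y -290 mm). Rad, growing anticlockwise from above: 0 = shut (arm along the lane's +y, its last 18 mm over the rail's end, 4 mm above it), 1.2 = open (arm towards the robot, clear of the rail's place). Starts shut. Both are end stops; a spring (0.1 N m) holds it there and snaps it home once past half way. Does not grip the rail
- catch_grip (a point): middle of the catch's black finger bar, on the knob's axis, 56 mm above the counter. Bar 46 mm long, 12 thick, 34 to 72 mm above the counter. The point turns with the knob: its x axis runs along the bar and points along the red arm (68 mm long from the axis, 16 wide, 28 to 34 mm above the counter)
- dish: blue ceramic bowl, 84 mm across, 38 mm high; bystander, origin at the centre of its underside, z up
- brush_pot: white ceramic pot 68 mm across, 95 mm high, with brushes up to 190 mm; bystander, origin at the centre of its underside, z up
- ink_box: small cardboard ink box 90 x 28 x 22 mm; bystander, origin at the centre of its underside, z up
- inkstone: round dark inkstone 80 mm across, 20 mm high; bystander behind the lane, origin at the centre of its underside, z up
- pastel_tin: flat blue pastel tin 50 x 160 x 18 mm; bystander behind the lane, origin at the centre of its underside, z up
- tape_roll: clear disc of tape, 70 mm across, 24 mm high; bystander, origin at the centre of its underside, z up
Things that resemble listed ones, but are neither listed nor needed, are in the scene too. Of the things like the bottle_red, leave any that is orange; of the rest the larger one is meant.

How it is judged:
By the outcome, as a careful person would: the job done as asked, in the order asked, and still so for the second after the job is handed in, with the robot touching nothing.
Of bottle_red, bottle_blue, bottle_green, bottle_purple only 3 to 4 are there at a start; the rules pass over those that are not, and their reading is None.
At some moment in a run one of rail may be knocked a few centimetres aside while the robot is not near it.
It also fails if it takes over 208 s, if anything falls off the work surface, if the arm or the gripper's body presses on something with over 40 N, if the wrist force passes 120 N, or if a joint passes its speed limit or range.

## Robot

A 7-joint arm with a two-finger parallel gripper is mounted at the origin on the work surface. World frame = base frame: x ahead of the robot, y to its left, z up, the work surface at z = 0. Lengths are in m, angles in rad, forces in N, time in s.
With the tool pointing down it reaches from about 0.4 to 0.85 m from the base axis. Payload 10.4 kg.
Tool frame: the origin (TCP) lies at the very end of the fingers, on their centre line; the grasp point (between the pads) lies 19 mm behind it (arm.pinch_z is the distance from the TCP to the grasp point, in m); z points along the fingers, y is the line along which they close (so a half turn about z gives the same grasp; the last joint's range is limited). The gripper opens to 85 mm and grips with 20 to 120 N. Pads are 22 mm wide; open, the fingers measure 114 mm over their backs; the gripper's body (76 mm by 85 mm) begins 54 mm behind the grasp point. The pads swing forward as they close: fully open they stand 13 mm farther back than shut.
Start: joints at [1.228, 0.332, -0.065, 1.46, 0.022, 1.35, -0.088], TCP at [0.197, -0.593, 0.231] pointing down, gripper open.
Joint ranges: [-2.6, 2.6], [-0.5, 2.12], [-1.47, 1.34], [0.16, 2.42], [-1.27, 4.41], [0.06, 2.06], [-2.6, 2.6]. Speed limits (rad/s): [2.22, 2.22, 2.79, 2.79, 3.14, 3.14, 3.14].

## Interface

Orientations are given as a rotation vector (axis times angle).
In Python, from plant import arm gives the robot as it stands.
- The arm moves only by the shell command python3 -m creep 'ROWS' [OPENING] [FORCE]. ROWS is JSON, a list that holds one entry, the list of rows, each a list of 4 numbers: the shift along the world's x, y, z in m, then the turn about the world's z in rad. A call has exactly 5 rows; each row shifts and turns the commanded pose from where the row before left it; what a row does not reach is not made up. A row lasts 1/12 s, in which the tool goes at most 41.7 mm and 7.16 degrees, less where a joint would pass 70% of its speed; a pose out of reach is approached as far as the arm can. A call with a gripper value outside its range is refused whole. OPENING is the opening, from 0 (shut) to 1 (fully open), set as the call begins (- or left out, the last holds). The fingers move at their own pace and stop on an object; FORCE is the grip in N (left out, the last holds). Time passes only in rows, so rows that do not move let the fingers close, or fill a call up. It gives the time, the measured TCP pose, the force, the opening and the grip force at its end, in the units of the state.
- arm.get_obs(): the state, without advancing time (a new reading comes with each control period).
- arm.read_camera(name): name is "scene" or "top"; returns a dict with "pixels" (420x560x3 uint8, red, green, blue), "fx", "fy", "cx", "cy" (pixels), "k1" (the pictures are not rectified: a ray, as slopes to the right and down, at radius r is drawn at 1 + k1 r^2 times it, then the intrinsics apply), "world_from_camera" (4x4, takes a point from camera to world coordinates). Camera axes: x right, y up, looking along -z (the intrinsics and any distortion apply to the point x, -y, -z); pixel columns grow to the right and rows downward; lengths in m; the calibration is good to about 2 mm. A picture is of the moment at which its call begins. There is no depth.
- arm.sign_off(): hands the job in; it is judged then, once.
The state is a dict: "clock": time; "qpos": joint angles; "qd": joint speeds; "effort": joint torques, N m; "position": TCP position; "orientation": TCP orientation; "force": force on the tool from outside, world axes, zero at the start; "wrist_torque": the same for the moment, N m; "width": finger opening in m; "gripper_force": force on a finger pad.
Only numpy, scipy, OpenCV 4.12 (cv2) and the standard library are available. Lean on these libraries where they do the work, as an engineer would, in place of code of your own. Each camera call takes 0.05 s, during which the arm holds its last target. There are 200 camera calls.

## Working session

There is one attempt and no reset: what is moved stays moved. The work goes in short steps, Python scripts to look and compute and a shell command to move; the robot and the scene stay as the last step left them, time stands still between calls to the robot, and variables do not carry over. Pictures are saved under pics/ and viewed, at most 14 in all, crops included, and the job is handed in when it is done.

```bash
ls; mkdir -p pics; cat > h.py <<'E'
import numpy as np, cv2
from plant import arm
def snap(n,f=None):
    c=arm.read_camera(n); c["pixels"]=np.array(c["pixels"])
    np.savez(f"last_{n}.npz",**c)
    if f: cv2.imwrite(f"pics/{f}.png",c["pixels"][:,:,::-1])
    return c
def load(n): return dict(np.load(f"last_{n}.npz"))
def ray(c,uv):
    uv=np.atleast_2d(np.array(uv,float)).reshape(-1,1,2)
    K=np.array([[c["fx"],0,c["cx"]],[0,c["fy"],c["cy"]],[0,0,1.]])
    p=cv2.undistortPoints(uv,K,np.array([c["k1"],0,0,0.],float)).reshape(-1,2)
    T=c["world_from_camera"]
    d=np.c_[p[:,0],-p[:,1],-np.ones(len(p))]@T[:3,:3].T
    return T[:3,3],d
def onz(c,uv,z):
    o,d=ray(c,uv); return o+d*((z-o[2])/d[:,2])[:,None]
def tri(c1,u1,c2,u2):
    o1,d1=ray(c1,u1);o2,d2=ray(c2,u2);out=[]
    for a,b in zip(d1,d2):
        s=np.linalg.lstsq(np.c_[a,-b],o2-o1,rcond=None)[0]
        p,q=o1+s[0]*a,o2+s[1]*b; out.append(np.r_[(p+q)/2,np.linalg.norm(p-q)])
    return np.array(out)
def proj(c,P):
    T=np.linalg.inv(c["world_from_camera"]);P=np.atleast_2d(P)@T[:3,:3].T+T[:3,3]
    s=np.c_[P[:,0],-P[:,1]]/-P[:,2:];s=s*(1+c["k1"]*(s**2).sum(1))[:,None]
    return np.c_[s[:,0]*c["fx"]+c["cx"],s[:,1]*c["fy"]+c["cy"]]
E
python3 - <<'E'
from h import *
for n in("scene","top"):
    c=snap(n,n+"0"); print(n,c["fx"],c["k1"],c["world_from_camera"].round(3).tolist())
print(arm.get_obs())
E
```

```text
pics
scene 486.5413780749927 -0.014598170214885697 [[-0.796, -0.501, 0.341, 1.002], [0.606, -0.651, 0.457, 0.686], [-0.007, 0.57, 0.821, 1.243], [0.0, 0.0, 0.0, 1.0]]
top 544.604410174277 -0.12236114990677287 [[-0.028, 0.995, -0.098, 0.344], [-1.0, -0.029, -0.005, 0.029], [-0.008, 0.098, 0.995, 1.618], [0.0, 0.0, 0.0, 1.0]]
{'clock': 0.1, 'qpos': array([ 1.22840779,  0.33282259, -0.06467917,  1.46082777,  0.02158525,
        1.34991148, -0.08849777]), 'qd': array([-0.00234609, -0.00292603,  0.00068748, -0.00135867, -0.00068138,
       -0.00020662,  0.00073097]), 'effort': array([-3.44497257e-04, -6.26747990e+01,  4.78433061e-02, -3.92430782e+01,
        1.62041554e-02,  6.93154056e-03,  6.23944152e-05]), 'position': array([ 0.19636601, -0.59300609,  0.23060086]), 'orientation': array([-3.10028575e+00, -4.99982761e-01,  3.94594929e-04]), 'force': array([ 0.27981461,  0.60112307, -0.26944829]), 'wrist_torque': array([ 0.02274871,  0.01407001, -0.02007467]), 'gripper_force': 0.0, 'width': 0.08530143174194285}
```

View pics/top0.png

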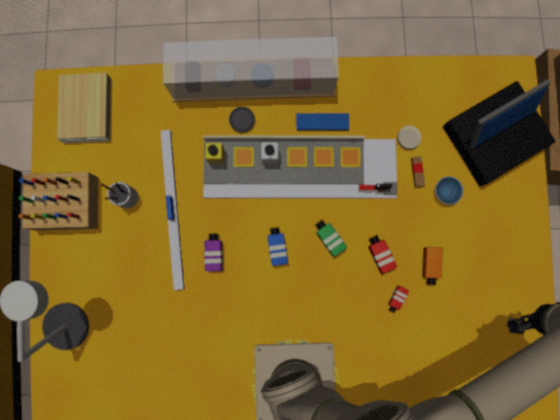

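View pics/scene0.png

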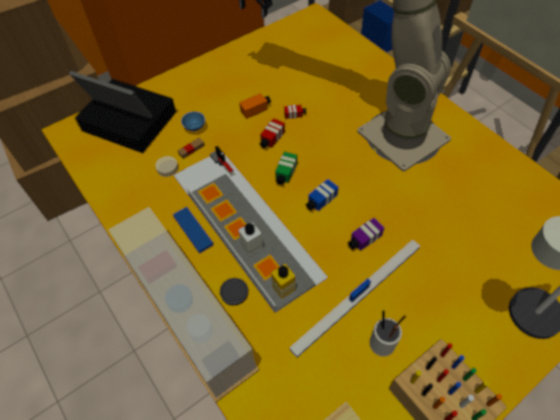

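The top view shows these candidates for the tipped bottles:
- purple (213,253), blue (278,248), green (331,239) and a large red (382,255)
- a small red (398,298), which is a decoy
- an orange one (432,263), also a decoy

The catch is at (378,188) and the rail at (171,210). The pot of brushes at (123,195) and the crayon block are bystanders. I choose the large red bottle plus blue, green and purple, and check this in a close crop.

```bash
python3 - <<'E'
from h import *
c=load("top");im=c["pixels"][:,:,::-1]
cv2.imwrite("pics/crop1.png",cv2.resize(im[125:310,192:452],None,fx=3,fy=3,interpolation=cv2.INTER_CUBIC))
c=load("scene");im=c["pixels"][:,:,::-1]
cv2.imwrite("pics/crop2.png",cv2.resize(im[80:310,165:395],None,fx=2.6,fy=2.6,interpolation=cv2.INTER_CUBIC))
E
```

```text
(no output)
```

View pics/crop1.png

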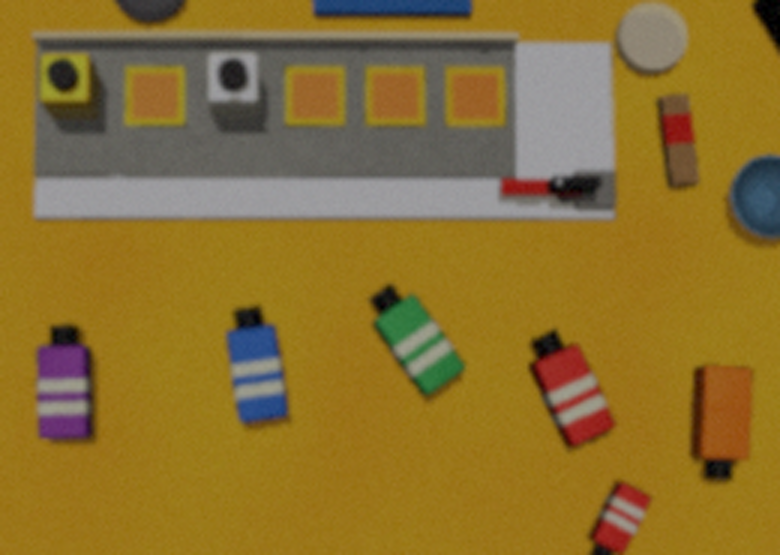

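View pics/crop2.png

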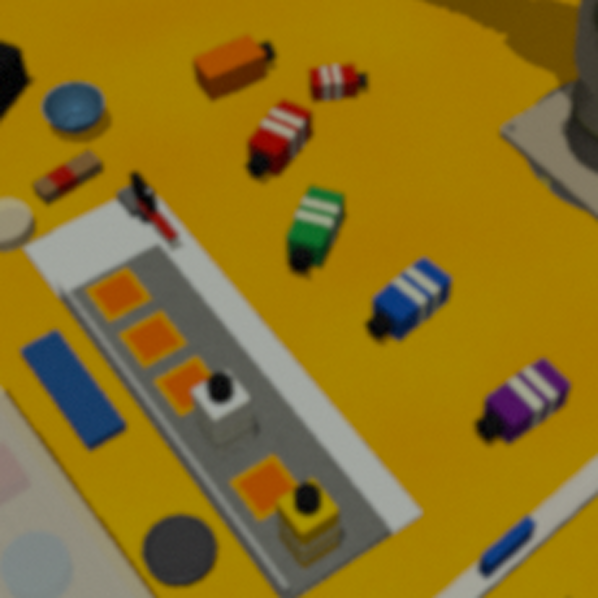

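The crops confirm the choice. The red bottle meant is at top px (383,257), larger than the small red at (398,298). The orange one is at (433,263). All four bottles have two white stripes, and their caps point toward the lane. Next, the measuring.

```bash
cat > meas.py <<'E'
from h import *
R={"red":((0,8),(170,180)),"blue":((105,122),),"green":((50,85),),"purple":((130,160),),"spot":((8,32),)}
def blobs(c,name,smin=110,vmin=50,amin=100,box=None):
    hsv=cv2.cvtColor(c["pixels"],cv2.COLOR_RGB2HSV); m=0
    for a,b in R[name]: m=m|cv2.inRange(hsv,(a,smin,vmin),(b,255,255))
    if box is not None:
        k=np.zeros_like(m);k[box[1]:box[3],box[0]:box[2]]=1;m=m*k
    m=cv2.morphologyEx(m,cv2.MORPH_CLOSE,np.ones((7,7)))
    cs,_=cv2.findContours(m,cv2.RETR_EXTERNAL,cv2.CHAIN_APPROX_NONE)
    return [cv2.convexHull(k) for k in cs if cv2.contourArea(k)>amin]
def centre(h):
    m=cv2.moments(h);return m["m10"]/m["m00"],m["m01"]/m["m00"]
E
python3 - <<'E'
from meas import *
t,s=load("top"),load("scene")
for n in("purple","blue","green","red"):
    for c,l in((t,"top"),(s,"scene")):
        for h in blobs(c,n):
            u=centre(h); r=cv2.minAreaRect(h); print(n,l,np.round(u,1),round(cv2.contourArea(h)),np.round(r[1],1),end=" ")
            if l=="top":
                b=onz(c,cv2.boxPoints(r),.024)[:,:2]; e=b[1]-b[0],b[2]-b[1]; k=max(e,key=np.linalg.norm)
                if k[0]<0:k=-k
                print(onz(c,u,.024).round(4),"ax deg",np.degrees(np.arctan2(k[1],k[0])).round(1),[np.linalg.norm(x).round(3) for x in e])
            else: print(onz(c,u,.024).round(4))
# hue inside a spot and background
hsv=cv2.cvtColor(t["pixels"],cv2.COLOR_RGB2HSV); print(hsv[156,243],hsv[149,236],hsv[210,300],hsv[156,225])
E
```

```text
purple top [213.1 255.1] 454 [30.5 15.6] [[0.3801 0.2279 0.024 ]] ax deg 1.7 [np.float64(0.046), np.float64(0.089)]
purple scene [360.9 236.8] 156 [17.7  9.9] [[0.4025 0.2238 0.024 ]]
blue top [277.2 248.7] 438 [31.  14.8] [[0.3935 0.0394 0.024 ]] ax deg 7.3 [np.float64(0.043), np.float64(0.091)]
blue top [322.3 121.5] 756 [15. 51.] [[ 0.7703 -0.1066  0.024 ]] ax deg 88.5 [np.float64(0.154), np.float64(0.046)]
blue top [512.6 113. ] 802 [13.9 73.6] [[ 0.786  -0.6955  0.024 ]] ax deg -61.1 [np.float64(0.247), np.float64(0.043)]
blue scene [359.4 289.6] 128 [ 5.7 25.5] [[0.518  0.3462 0.024 ]]
blue scene [192.8 229.4] 661 [45.8 15.2] [[ 0.7787 -0.0969  0.024 ]]
blue scene [323.  193.9] 431 [16.7 28.6] [[0.3919 0.0372 0.024 ]]
blue scene [378.7  23.1] 1190 [30.1 49.8] [[-0.3439 -0.4946  0.024 ]]
green top [331.  239.4] 463 [30.8 15.8] [[ 0.4162 -0.1189  0.024 ]] ax deg 33.5 [np.float64(0.047), np.float64(0.09)]
green scene [283.9 171.6] 166 [14.8 13. ] [[ 0.4348 -0.1072  0.024 ]]
red top [398.2 297.4] 236 [11.6 21.9] [[ 0.2407 -0.3096  0.024 ]] ax deg -29.2 [np.float64(0.064), np.float64(0.034)]
red top [382.4 256.3] 492 [31.7 16.6] [[ 0.3621 -0.2678  0.024 ]] ax deg 22.8 [np.float64(0.049), np.float64(0.092)]
red scene [272.6 131.8] 350 [15.5 26.6] [[ 0.3614 -0.2692  0.024 ]]
red scene [293.5 110.9] 156 [ 9.7 18.3] [[ 0.2441 -0.3049  0.024 ]]
[ 17 184 154] [ 23 194 155] [ 22 212 156] [21 64 56]
```

```bash
cat > lane.py <<'E'
from meas import *
R["spot"]=((8,19),)
def spots(c,box,smin=130,amin=60):
    return sorted([centre(h) for h in blobs(c,"spot",smin,90,amin,box)])
E
python3 - <<'E'
from lane import *
t,s=load("top"),load("scene")
a=np.array(spots(t,(195,135,368,180))); b=np.array(spots(s,(190,170,295,285)))
P=onz(t,a,.014); print(a.round(1).tolist(),b.round(1).tolist()); print(P.round(4)); Q=onz(s,b,.014);print(Q.round(4))
ly=np.array([120,-40,-120,-200])/1000
for ang in [0]:
    d=np.polyfit(ly,P[:,0],1),np.polyfit(ly,P[:,1],1); print("fit",d, "yaw deg",np.degrees(np.arctan2(-d[0][0],d[1][0])))
# triangulate the fully seen ones
k=[np.argmin(np.linalg.norm(P-q,axis=1)) for q in Q]; print(tri(t,a[k],s,b).round(4))
# front apron edge of lane & deck edge, in top
g=cv2.cvtColor(t["pixels"],cv2.COLOR_RGB2HSV)
for lo,hi,z,nm in(((0,0,150),(180,70,255),.006,"white"),((0,0,60),(180,90,140),.014,"deck")):
    m=cv2.inRange(g,lo,hi);m[:130]=0;m[205:]=0;m[:,:195]=0;m[:,400:]=0
    E=[]
    for u in range(215,355,3):
        v=np.where(m[:,u])[0]
        if nm=="white":v=v[v>180]
        else: v=v[v<188]
        E.append((u,v.max()+.5,v.min()-.5))
    E=np.array(E)
    for col in(1,2):
        X=onz(t,E[:,[0,col]],z); f=np.polyfit(X[:,1],X[:,0],1); print(nm,col,f.round(4),(X[:,0]-np.polyval(f,X[:,1])).std().round(4))
# black bar
for c,box,n in((t,(365,175,402,200),"top"),(s,(205,135,240,180),"scene")):
    h=cv2.cvtColor(c["pixels"],cv2.COLOR_RGB2HSV);m=cv2.inRange(h,(0,0,0),(180,255,45));k=np.zeros_like(m);k[box[1]:box[3],box[0]:box[2]]=1
    cs,_=cv2.findContours(m*k,0,1);
    for q in cs:
        if cv2.contourArea(q)>15: print(n,np.round(centre(q),1),cv2.contourArea(q),cv2.boundingRect(q),cv2.minAreaRect(q))
E
```

```text
[[243.2, 156.5], [296.8, 156.5], [323.0, 156.5], [350.0, 156.9]] [[210.1, 192.7], [223.4, 210.0], [236.4, 227.7], [266.7, 266.3]]
[[ 0.6724  0.1335  0.014 ]
 [ 0.6676 -0.0268  0.014 ]
 [ 0.6653 -0.1054  0.014 ]
 [ 0.6618 -0.1864  0.014 ]]
[[ 0.6638 -0.1872  0.014 ]
 [ 0.6667 -0.1065  0.014 ]
 [ 0.6703 -0.0292  0.014 ]
 [ 0.674   0.1305  0.014 ]]
fit (array([0.03229467, 0.66871724]), array([0.99865468, 0.01363296])) yaw deg -1.8521952590567095
[[ 0.6628 -0.1873  0.0128  0.002 ]
 [ 0.6661 -0.106   0.0138  0.0017]
 [ 0.669  -0.0279  0.0138  0.0035]
 [ 0.6733  0.1323  0.0155  0.0032]]
white 1 [0.0312 0.5493] 0.0013
white 2 [0.031  0.5845] 0.0009
deck 1 [0.0294 0.5836] 0.0001
deck 2 [0.0299 0.7298] 0.0001
top [383.9 186.9] 58.5 (375, 184, 17, 8) ((383.2470397949219, 187.1117706298828), (6.182518482208252, 16.052854537963867), 77.47119140625)
scene [219.1 153.7] 36.0 (216, 148, 8, 13) ((219.2058868408203, 154.17648315429688), (13.891385078430176, 4.630461692810059), 59.03623962402344)
```

```bash
python3 - <<'E'
from h import *
t,s=load("top"),load("scene")
print(tri(t,[383.5,187],s,[219.1,153.9]).round(4), onz(t,[383.5,187],.056).round(4),onz(t,[383.5,187],.072).round(4))
print(proj(t,[[.5666,-.2742,.072],[.5666,-.2742,.034]]),proj(s,[[.5666,-.2742,.072],[.5666,-.2742,.034]]))
E
python3 -m creep '[[[0.0247,0.0213,0,0.0813],[0.0247,0.0213,0,0.0813],[0.0247,0.0213,0,0.0813],[0.0247,0.0213,0,0.0813],[0.0247,0.0213,0,0.0813]]]' 0.6 40
python3 -m creep '[[[0.0247,0.0213,0,0.0813],[0.0247,0.0213,0,0.0813],[0.0247,0.0213,0,0.0813],[0.0247,0.0213,0,0.0813],[0.0247,0.0213,0,0.0813]]]'
python3 -m creep '[[[0.0247,0.0213,0,0.0813],[0.0247,0.0213,0,0.0813],[0.0247,0.0213,0,0.0813],[0.0247,0.0213,0,0.0813],[0.0247,0.0213,0,0.0813]]]'
python3 -m creep '[[[0,0,0,0],[0,0,0,0],[0,0,0,0],[0,0,0,0],[0,0,0,0]]]'
```

```text
[[ 0.5654 -0.2782  0.0451  0.0044]] [[ 0.5622 -0.2746  0.056 ]] [[ 0.5599 -0.2715  0.072 ]]
[[384.32892093 184.68380548]
 [381.91513058 186.58521767]] [[219.08284519 149.41153192]
 [220.56431999 157.16363401]]
clock: 0.52
position: [0.3208, -0.4855, 0.231]
orientation: [-2.934, -1.121, 0.0]
force: [0.7, -0.6, -0.4]
width: 0.0518
gripper_force: 0.0
clock: 0.93
position: [0.4443, -0.379, 0.2311]
orientation: [-2.647, -1.691, 0.0]
force: [0.4, -0.6, 1.0]
width: 0.0518
gripper_force: 0.0
clock: 1.35
position: [0.5678, -0.2727, 0.231]
orientation: [-2.252, -2.19, 0.0]
force: [0.5, -0.9, 0.1]
width: 0.051
gripper_force: 0.0
clock: 1.77
position: [0.5662, -0.2751, 0.2313]
orientation: [2.259, 2.183, -0.001]
force: [0.3, -0.8, -0.3]
width: 0.0512
gripper_force: 0.0
```

```bash

python3 -m creep '[[[0,0,-0.038,0],[0,0,-0.038,0],[0,0,-0.038,0],[0,0,-0.038,0],[0,0,-0.038,0]]]'
python3 -m creep '[[[0,0,0,0],[0,0,0,0],[0,0,0,0],[0,0,0,0],[0,0,0,0]]]' 0 30
python3 -m creep '[[[0,0,0,0],[0,0,0,0],[0,0,0,0],[0,0,0,0],[0,0,0,0]]]'
```

```text
clock: 2.18
position: [0.5662, -0.2749, 0.04]
orientation: [2.257, 2.183, -0.0]
force: [0.7, -1.0, 0.5]
width: 0.0511
gripper_force: 0.0
clock: 2.6
position: [0.5662, -0.2747, 0.0439]
orientation: [2.257, 2.185, -0.002]
force: [-9.1, 1.4, 1.2]
width: 0.0114
gripper_force: 32.5
clock: 3.02
position: [0.5662, -0.2746, 0.0439]
orientation: [2.257, 2.185, -0.002]
force: [-9.9, 2.0, 1.7]
width: 0.0117
gripper_force: 32.4
```

```bash

python3 -m creep '[[[-0.002,0,0,0],[0,0,0,0.1],[0,0,0,0.1],[0,0,0,0.1],[0,0,0,0.1]]]'
python3 -m creep '[[[0,0,0,0.1],[0,0,0,0.1],[0,0,0,0.1],[0,0,0,0.1],[0,0,0,0.1]]]'
python3 -m creep '[[[0,0,0,0.1],[0,0,0,0.1],[0,0,0,0.1],[0,0,0,0.05],[0,0,0,0]]]'
python3 -c "
from h import *
print(arm.get_obs()['wrist_torque'])"
```

```text
clock: 3.43
position: [0.5665, -0.2745, 0.044]
orientation: [1.769, 2.591, 0.001]
force: [1.8, 0.2, -5.0]
width: 0.0117
gripper_force: 31.9
clock: 3.85
position: [0.5669, -0.2742, 0.044]
orientation: [1.072, 2.948, 0.0]
force: [4.5, 0.5, -6.0]
width: 0.0112
gripper_force: 31.7
clock: 4.27
position: [0.5671, -0.2739, 0.044]
orientation: [0.548, 3.089, 0.001]
force: [3.5, 2.5, -3.1]
width: 0.0114
gripper_force: 51.0
[ 0.73290973 -0.73126258 -1.22886831]
```

```bash

python3 -m creep '[[[0,0,0,0],[0,0,0,0],[0,0,0,0],[0,0,0.03,0],[0,0,0.04,0]]]' 0.6 20
python3 -m creep '[[[0,0,0.02,0],[0,0,0.02,0],[-0.0088,0.0009,0,-0.12],[-0.0088,0.0009,0,-0.12],[-0.0088,0.0009,0,-0.12]]]'
python3 -m creep '[[[-0.0088,0.0009,0,-0.12],[-0.0088,0.0009,0,-0.12],[-0.0088,0.0009,0,-0.12],[-0.0088,0.0009,0,-0.12],[-0.0088,0.0009,0,-0.12]]]' 1
python3 -m creep '[[[-0.0088,0.0009,0,-0.12],[-0.0088,0.0009,0,-0.12],[-0.0088,0.0009,0,-0.12],[-0.0088,0.0009,0,-0.12],[-0.0088,0.0009,0,-0.12]]]'
python3 -m creep '[[[-0.0088,0.0009,0,-0.12],[-0.0088,0.0009,0,-0.12],[-0.0088,0.0009,0,-0.12],[-0.0088,0.0009,0,-0.12],[-0.0088,0.0009,0,-0.12]]]'
python3 -m creep '[[[-0.0088,0.0009,0,-0.12],[-0.0088,0.0009,0,-0.12],[0,0,0,0],[0,0,0,0],[0,0,0,0]]]'
```

```text
clock: 4.68
position: [0.5629, -0.2734, 0.1097]
orientation: [-0.55, -3.088, -0.002]
force: [1.5, -0.5, 0.5]
width: 0.0511
gripper_force: 0.0
clock: 5.1
position: [0.5385, -0.2714, 0.1525]
orientation: [1.104, 2.94, -0.001]
force: [-0.4, 0.7, -0.0]
width: 0.0513
gripper_force: 0.0
clock: 5.52
position: [0.4943, -0.2668, 0.1522]
orientation: [1.924, 2.482, -0.0]
force: [0.4, -0.5, -0.5]
width: 0.085
gripper_force: 0.0
clock: 5.93
position: [0.4503, -0.2622, 0.1522]
orientation: [2.571, 1.803, 0.0]
force: [-0.8, -0.2, 0.3]
width: 0.0854
gripper_force: 0.0
clock: 6.35
position: [0.4064, -0.2577, 0.1522]
orientation: [2.989, 0.963, 0.001]
force: [-0.1, 1.4, 0.1]
width: 0.0852
gripper_force: 0.0
clock: 6.77
position: [0.3896, -0.2559, 0.1518]
orientation: [3.08, 0.614, 0.001]
force: [-0.2, -0.0, 0.5]
width: 0.0852
gripper_force: 0.0
```

```bash
python3 - <<'E'
from h import *
c=snap("top","top1");im=c["pixels"][:,:,::-1]
cv2.imwrite("pics/crop3.png",cv2.resize(im[125:310,312:492],None,fx=3,fy=3,interpolation=cv2.INTER_CUBIC))
o=arm.get_obs();print(o["position"],o["orientation"],o["qpos"].round(2))
E
```

```text
[ 0.38964546 -0.25580606  0.15167413] [3.08062819e+00 6.13252798e-01 9.60448305e-04] [ 0.91  0.07 -0.44  1.95  0.03  1.13 -0.72]
```

View pics/crop3.png

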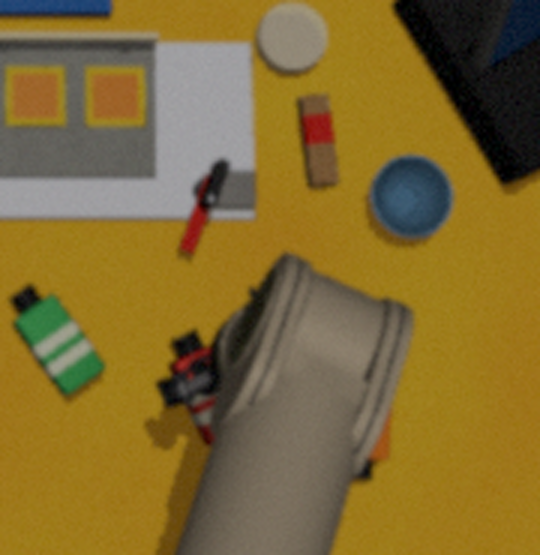

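The catch arm now points at the robot (open), and the gripper stands over the large red bottle.

```bash

python3 -m creep '[[[0.001,0,-0.03,0],[0,0,-0.03,0],[0,0,-0.03,0],[0,0,-0.03,0],[0,0,-0.025,0]]]'
python3 -m creep '[[[0,0,0,0],[0,0,0,0],[0,0,0,0],[0,0,0,0],[0,0,0,0]]]' 0 20
python3 -m creep '[[[0,0,0,0],[0,0,0,0],[0,0,0,0],[0,0,0,0],[0,0,0,0]]]'
python3 -m creep '[[[0,0,0.02,0],[0,0,0.02,0],[0,0,0.02,0],[0,0,0.02,0],[0,0,0.02,0]]]'
python3 -m creep '[[[0,0,0.02,0],[0,0,0.02,0],[0,0,0.02,0],[0,0,0,0],[0,0,0,0]]]'
python3 - <<'E'
from h import *
c=snap("scene","sc2");im=c["pixels"][:,:,::-1]
cv2.imwrite("pics/crop4.png",cv2.resize(im[60:210,220:370],None,fx=4,fy=4,interpolation=cv2.INTER_CUBIC))
E
```

```text
clock: 7.23
position: [0.39, -0.2554, 0.0045]
orientation: [-3.081, -0.612, 0.0]
force: [-0.0, -1.1, -0.3]
width: 0.0852
gripper_force: 0.0
clock: 7.65
position: [0.3912, -0.2565, 0.008]
orientation: [3.08, 0.608, 0.003]
force: [-0.6, 1.7, 6.0]
width: 0.0477
gripper_force: 21.6
clock: 8.07
position: [0.3912, -0.2565, 0.008]
orientation: [3.08, 0.607, 0.003]
force: [-0.6, 0.7, 8.7]
width: 0.0475
gripper_force: 21.9
clock: 8.48
position: [0.3899, -0.2558, 0.1079]
orientation: [3.081, 0.608, 0.001]
force: [0.5, -0.5, -1.8]
width: 0.0478
gripper_force: 22.1
clock: 8.9
position: [0.3904, -0.2562, 0.1673]
orientation: [3.08, 0.607, 0.002]
force: [-0.5, -0.2, -3.8]
width: 0.0481
gripper_force: 22.1
```

View pics/crop4.png

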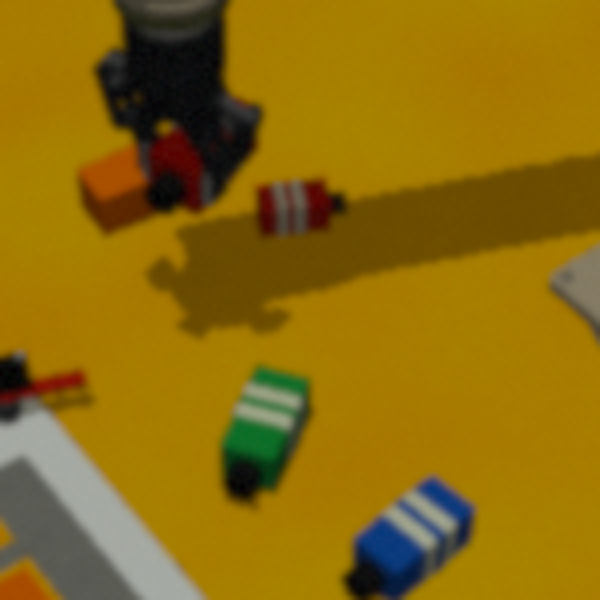

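Gripped on the flat body, the bottle stayed horizontal because the pads hold it against turning. I'll set it down and regrip only the last few mm of the round cap with the fingertips. That gives a small contact and a long lever, so gravity should swing it upright.

```bash

python3 -m creep '[[[0,0,-0.035,0],[0,0,-0.035,0],[0,0,-0.035,0],[0,0,-0.03,0],[0,0,-0.02,0]]]'
python3 -m creep '[[[0,0,-0.003,0],[0,0,0,0],[0,0,0,0],[0,0,0,0],[0,0,0,0]]]' 1
python3 -m creep '[[[0,0,0.005,0],[0,0,0.003,0],[0.012,0.005,0,0],[0.012,0.005,0,0],[0.012,0.005,0,0]]]'
python3 -m creep '[[[0,0,0,0],[0,0,0,0],[0,0,0,0],[0,0,0,0],[0,0,0,0]]]' 0 20
python3 -m creep '[[[0,0,0,0],[0,0,0,0],[0,0,0,0],[0,0,0,0],[0,0,0,0]]]'
python3 -m creep '[[[0,0,0.02,0],[0,0,0.04,0],[0,0,0.04,0],[0,0,0.02,0],[0,0,0.02,0]]]'
python3 -m creep '[[[0,0,0.02,0],[0,0,0.01,0],[0,0,0,0],[0,0,0,0],[0,0,0,0]]]'
python3 - <<'E'
from h import *
c=snap("scene","sc3");im=c["pixels"][:,:,::-1]
cv2.imwrite("pics/crop5.png",cv2.resize(im[60:210,220:370],None,fx=4,fy=4,interpolation=cv2.INTER_CUBIC))
E
```

```text
clock: 9.37
position: [0.3875, -0.2541, 0.0073]
orientation: [-3.078, -0.607, 0.006]
force: [-8.7, 11.0, 29.3]
width: 0.0479
gripper_force: 27.5
clock: 9.78
position: [0.3909, -0.2565, 0.0097]
orientation: [3.08, 0.607, 0.003]
force: [-0.5, 1.1, -0.0]
width: 0.0855
gripper_force: 0.0
clock: 10.2
position: [0.4267, -0.2411, 0.0173]
orientation: [3.081, 0.606, 0.001]
force: [0.1, 0.1, -0.2]
width: 0.0851
gripper_force: 0.0
clock: 10.62
position: [0.4254, -0.2413, 0.0165]
orientation: [3.082, 0.606, -0.0]
force: [0.9, 1.1, 2.3]
width: 0.0265
gripper_force: 20.6
clock: 11.03
position: [0.4257, -0.241, 0.0163]
orientation: [3.082, 0.607, -0.001]
force: [-2.0, -1.3, 1.4]
width: 0.0264
gripper_force: 19.5
clock: 11.45
position: [0.4267, -0.2407, 0.1583]
orientation: [3.081, 0.608, 0.003]
force: [0.1, -0.2, -3.0]
width: 0.0267
gripper_force: 22.1
clock: 11.87
position: [0.4254, -0.2404, 0.1848]
orientation: [-3.081, -0.608, 0.002]
force: [-0.5, -0.8, -2.9]
width: 0.0264
gripper_force: 22.1
```

View pics/crop5.png

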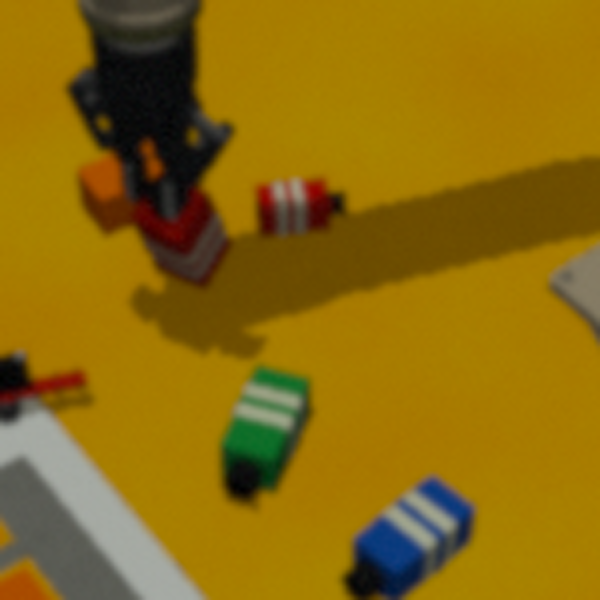

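It hangs almost upright from the cap. I'll carry it to the rightmost spot.

```bash

python3 -m creep '[[[0.02,0.0044,0,-0.06],[0.036,0.008,0,-0.06],[0.036,0.008,0,-0.06],[0.036,0.008,0,-0.06],[0.036,0.008,0,-0.06]]]'
python3 -m creep '[[[0.036,0.008,0,-0.06],[0.03,0.006,0,-0.06],[0.0154,0.003,0,0],[0,0,0,0],[0,0,0,0]]]'
python3 -m creep '[[[0,0,-0.025,0],[0,0,-0.02,0],[0,0,-0.01,0],[0,0,-0.005,0],[0,0,-0.004,0]]]'
python3 -m creep '[[[0,0,-0.003,0],[0,0,-0.002,0],[0,0,-0.002,0],[0,0,0,0],[0,0,0,0]]]'
python3 - <<'E'
from h import *
t=snap("top");s=snap("scene")
a=cv2.resize(t["pixels"][130:200,310:400,::-1],None,fx=6,fy=6,interpolation=cv2.INTER_CUBIC)[:420,:540]
b=cv2.resize(s["pixels"][130:200,170:230,::-1],None,fx=6,fy=6,interpolation=cv2.INTER_CUBIC)[:420,:360]
cv2.imwrite("pics/p6.png",cv2.resize(np.hstack([a,b]),(790,370)))
E
```

```text
clock: 12.33
position: [0.591, -0.204, 0.1846]
orientation: [-3.138, -0.134, 0.003]
force: [-0.0, -1.0, -0.1]
width: 0.0261
gripper_force: 22.0
clock: 12.75
position: [0.6713, -0.1865, 0.1839]
orientation: [-3.14, 0.046, 0.004]
force: [-0.6, -0.7, -1.6]
width: 0.0263
gripper_force: 22.0
clock: 13.17
position: [0.6708, -0.1879, 0.122]
orientation: [3.141, -0.049, -0.001]
force: [0.1, -0.3, -1.1]
width: 0.0265
gripper_force: 22.0
clock: 13.58
position: [0.673, -0.1875, 0.1178]
orientation: [3.14, -0.048, 0.007]
force: [0.0, 0.4, 4.5]
width: 0.0262
gripper_force: 22.6
```

View pics/p6.png

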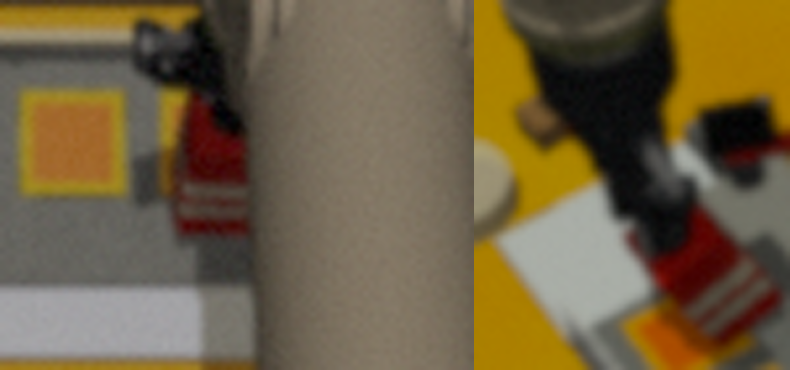

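The red bottle still leans, with its cap about 15° toward the back, and its far base corner is on the deck. I'll lift it slightly, move back 24 mm, touch the corner down again and roll the bottle upright about that corner.

```bash

python3 -m creep '[[[0,0,0.008,0],[0.012,0,0,0],[0.012,0,0,0],[0,0,0,0],[0,0,0,0]]]'
python3 -m creep '[[[0,0,-0.004,0],[0,0,-0.003,0],[0,0,-0.003,0],[0,0,-0.001,0],[0,0,0,0]]]'
python3 -m creep '[[[-0.005,0,0,0],[-0.005,0,-0.0005,0],[-0.005,0,-0.0006,0],[-0.005,0,-0.001,0],[-0.005,0,-0.0012,0]]]'
python3 -m creep '[[[-0.002,0,-0.001,0],[0,0,-0.001,0],[0,0,0,0],[0,0,0,0],[0,0,0,0]]]'
python3 - <<'E'
from h import *
t=snap("top");s=snap("scene")
a=cv2.resize(t["pixels"][130:200,310:400,::-1],None,fx=6,fy=6,interpolation=cv2.INTER_CUBIC)[:420,:540]
b=cv2.resize(s["pixels"][130:200,170:230,::-1],None,fx=6,fy=6,interpolation=cv2.INTER_CUBIC)[:420,:360]
cv2.imwrite("pics/p7.png",cv2.resize(np.hstack([a,b]),(790,370)))
E
```

```text
clock: 14.1
position: [0.6954, -0.1871, 0.1235]
orientation: [-3.141, 0.048, 0.0]
force: [-0.3, -0.8, -2.8]
width: 0.0269
gripper_force: 22.1
clock: 14.52
position: [0.6986, -0.1875, 0.1175]
orientation: [3.14, -0.048, 0.015]
force: [1.8, 0.9, 19.7]
width: 0.0261
gripper_force: 23.9
clock: 14.93
position: [0.6717, -0.187, 0.1122]
orientation: [3.141, -0.048, 0.008]
force: [-1.2, 1.9, 11.0]
width: 0.0263
gripper_force: 19.0
clock: 15.35
position: [0.6694, -0.1868, 0.1097]
orientation: [3.141, -0.048, 0.006]
force: [-0.5, 2.1, 11.4]
width: 0.0251
gripper_force: 18.1
```

View pics/p7.png

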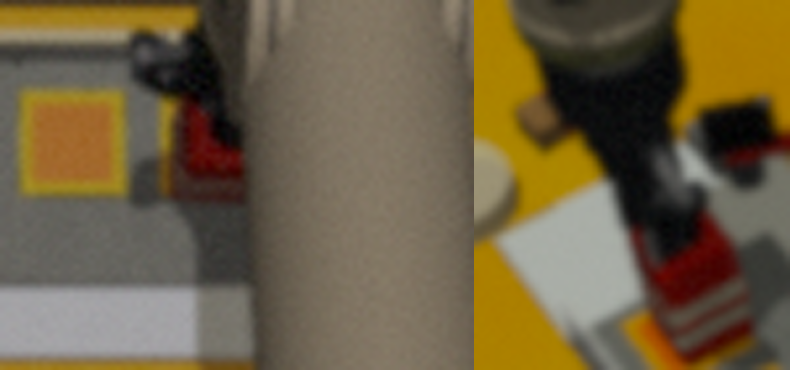

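```bash

python3 -m creep '[[[0,0,0,0],[0,0,0,0],[0,0,0,0],[0,0,0.02,0],[0,0,0.03,0]]]' 0.6
python3 -m creep '[[[0,0,0.03,0],[-0.02,0.0107,0,0.077],[-0.025,0.0137,0,0.077],[-0.025,0.0137,0,0.077],[-0.025,0.0137,0,0.077]]]' 1
python3 -m creep '[[[-0.025,0.0137,0,0.077],[-0.025,0.0137,0,0.077],[-0.025,0.0137,0,0.077],[-0.025,0.0137,0,0.077],[0,0,0,0]]]'
python3 - <<'E'
from meas import *
t,s=snap("top","t8"),snap("scene")
h1=blobs(t,"red",box=(330,135,375,180));h2=blobs(s,"red",box=(190,150,225,210),amin=40)
for c,h in((t,h1),(s,h2)):
    for k in h: print(np.round(centre(k),1),cv2.contourArea(k),cv2.boundingRect(k),onz(c,centre(k),.059).round(4))
# cap blobs (dark) near red
for c,box in((t,(335,130,372,165)),(s,(195,145,225,185))):
    m=cv2.inRange(cv2.cvtColor(c["pixels"],cv2.COLOR_RGB2HSV),(0,0,0),(180,255,50));k=np.zeros_like(m);k[box[1]:box[3],box[0]:box[2]]=1
    for q in cv2.findContours(m*k,0,1)[0]:
        if cv2.contourArea(q)>15: print("cap",np.round(centre(q),1),cv2.contourArea(q),cv2.boundingRect(q),onz(c,centre(q),.117).round(4))
print(arm.get_obs()["position"],arm.get_obs()["orientation"])
a=cv2.resize(t["pixels"][120:260,300:400,::-1],None,fx=4,fy=4,interpolation=cv2.INTER_CUBIC)
b=cv2.resize(s["pixels"][120:260,170:260,::-1],None,fx=4,fy=4,interpolation=cv2.INTER_CUBIC)
cv2.imwrite("pics/p8.png",np.hstack([a,b]))
E
```

```text
clock: 15.87
position: [0.6661, -0.1874, 0.1538]
orientation: [-3.14, 0.048, 0.01]
force: [0.5, -0.4, -0.0]
width: 0.0513
gripper_force: 0.0
clock: 16.28
position: [0.5719, -0.1352, 0.1865]
orientation: [3.111, 0.439, -0.001]
force: [-0.1, 0.7, 0.0]
width: 0.0859
gripper_force: 0.0
clock: 16.7
position: [0.4697, -0.0786, 0.1866]
orientation: [3.004, 0.917, -0.004]
force: [0.2, -0.3, 0.0]
width: 0.0855
gripper_force: 0.0
[351.9 156.4] 347.0 (343, 146, 19, 22) [[ 0.6544 -0.186   0.059 ]]
[211.3 182.5] 428.0 (200, 168, 23, 30) [[ 0.6529 -0.186   0.059 ]]
cap [353.8 153.4] 53.0 (350, 149, 9, 10) [[ 0.6511 -0.1836  0.117 ]]
cap [208.6 172. ] 45.5 (205, 168, 8, 9) [[ 0.6556 -0.1814  0.117 ]]
cap [218.5 154.9] 90.5 (213, 150, 12, 15) [[ 0.5966 -0.2196  0.117 ]]
[ 0.47282246 -0.08101988  0.18725483] [ 3.00666385e+00  9.05131235e-01 -2.64817512e-05]
```

View pics/p8.png

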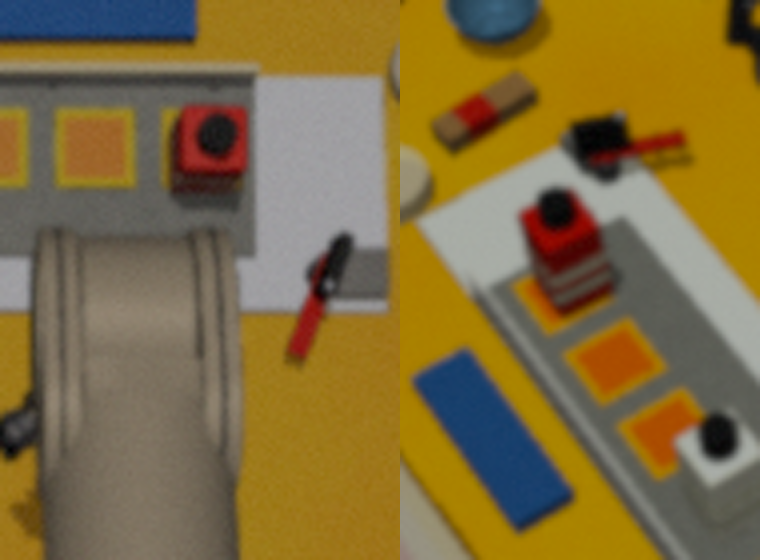

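Red is standing and released, about 9 mm short of the spot centre in x: it is at (.6535,-.186) and the spot at (.663,-.187). I'll fix that later with a body grip. Green is next, the same way.

```bash

python3 -m creep '[[[0.001,0,-0.035,0],[0,0,-0.035,0],[0,0,-0.035,0],[0,0,-0.035,0],[0,0,-0.03,0]]]'
python3 -m creep '[[[0,0,0,0],[0,0,0,0],[0,0,0,0],[0,0,0,0],[0,0,0,0]]]' 0 20
python3 -m creep '[[[0,0,0,0],[0,0,0,0],[0,0,0.02,0],[0,0,0.04,0],[0,0,0.04,0]]]'
python3 -m creep '[[[0,0,0.03,0],[0,0,0.03,0],[0,0,0.01,0],[0,0,0,0],[0,0,0,0]]]'
python3 -m creep '[[[0.0294,-0.0032,0,-0.077],[0.0294,-0.0032,0,-0.077],[0.0294,-0.0032,0,-0.077],[0.0294,-0.0032,0,-0.077],[0.0294,-0.0032,0,-0.077]]]'
python3 -m creep '[[[0.0294,-0.0032,0,-0.077],[0.0294,-0.0032,0,-0.077],[0.0294,-0.0032,0,-0.077],[0,0,0,0],[0,0,0,0]]]'
python3 -m creep '[[[0,0,-0.02,0],[0,0,-0.02,0],[0,0,-0.015,0],[0,0,0,0],[0,0,0,0]]]'
```

```text
clock: 17.22
position: [0.4743, -0.0812, 0.0146]
orientation: [-3.008, -0.904, 0.001]
force: [-0.0, -1.1, -0.1]
width: 0.0854
gripper_force: 0.0
clock: 17.63
position: [0.4759, -0.0812, 0.0189]
orientation: [3.006, 0.905, 0.004]
force: [2.9, 1.2, 2.7]
width: 0.0266
gripper_force: 21.0
clock: 18.05
position: [0.4731, -0.0805, 0.1178]
orientation: [-3.006, -0.906, 0.003]
force: [1.9, -1.3, -2.7]
width: 0.0262
gripper_force: 20.1
clock: 18.47
position: [0.4741, -0.081, 0.1865]
orientation: [3.008, 0.906, -0.0]
force: [-0.2, -0.0, -2.7]
width: 0.026
gripper_force: 19.8
clock: 18.88
position: [0.6216, -0.097, 0.1836]
orientation: [-3.126, -0.308, 0.007]
force: [0.5, 0.9, -1.5]
width: 0.0258
gripper_force: 19.9
clock: 19.3
position: [0.7093, -0.1056, 0.1825]
orientation: [-3.14, 0.047, 0.008]
force: [-0.6, -0.1, -3.2]
width: 0.0261
gripper_force: 19.8
clock: 19.72
position: [0.7103, -0.1058, 0.1352]
orientation: [3.141, -0.046, 0.007]
force: [-2.3, 0.3, 20.2]
width: 0.0003
gripper_force: 10.3
```

```bash

python3 - <<'E'
from meas import *
t,s=snap("top"),snap("scene")
a=cv2.resize(t["pixels"][110:260,290:390,::-1],None,fx=4,fy=4,interpolation=cv2.INTER_CUBIC)
b=cv2.resize(s["pixels"][120:270,170:260,::-1],None,fx=4,fy=4,interpolation=cv2.INTER_CUBIC)
cv2.imwrite("pics/p9.png",np.hstack([a,b]))
E
```

```text
(no output)
```

View pics/p9.png

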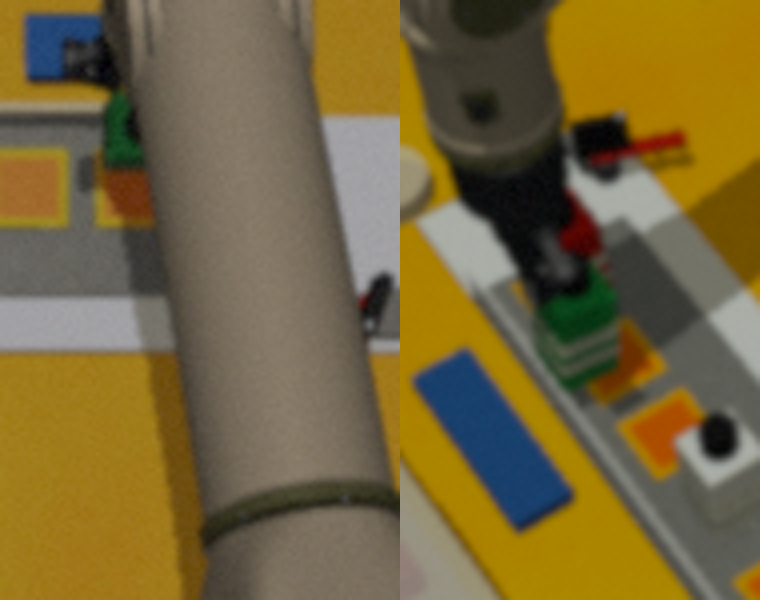

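Green hung fully vertical this time and now stands near the back wall, with the shut fingertips resting on its cap. I'll raise, back off and measure where it and red stand.

```bash

python3 -m creep '[[[0,0,0.01,0],[0,0,0.02,0],[0,0,0.03,0],[-0.04,0.01,0,0],[-0.04,0.01,0,0]]]'
python3 -m creep '[[[-0.04,0.01,0,0],[-0.04,0.01,0,0],[-0.04,0.01,0,0],[-0.03,0,0,0],[0,0,0,0]]]' 0.66
cat > st.py <<'E'
from meas import *
import sys
R["orange"]=((8,19),)
# standing bottles: silhouette centre, cap centre (z .124 top -> mid .114), both views
def caps(c):
    m=cv2.inRange(cv2.cvtColor(c["pixels"],cv2.COLOR_RGB2HSV),(0,0,0),(180,255,55))
    return [(centre(q),cv2.contourArea(q),cv2.boundingRect(q)) for q in cv2.findContours(m,0,1)[0] if 15<cv2.contourArea(q)<140]
def report(n,guess,lying=False):
    for v,c in(("top",T),("scene",S)):
        g=proj(c,[[*guess,.065]])[0]; w=26
        box=[int(max(0,x)) for x in(g[0]-w,g[1]-w,g[0]+w,g[1]+w)]
        if n!="none":
            for h in blobs(c,n,100,35,60,box):
                x,y,ww,hh=cv2.boundingRect(h); print(v,n,"mid",onz(c,centre(h),.059)[0,:2].round(4),"area",cv2.contourArea(h),"size",ww,hh)
        g=proj(c,[[*guess,.118]])[0]
        for u,a,b in caps(c):
            if np.hypot(*(np.array(u)-g))<14: print(v,n,"cap",onz(c,u,.119)[0,:2].round(4),a,b[2:])
T,S=snap("top"),snap("scene")
a=sys.argv[1:]
for k in range(0,len(a),3): report(a[k],(float(a[k+1]),float(a[k+2])))
o=arm.get_obs();print(o["position"].round(4),o["orientation"].round(3),o["width"])
E
python3 st.py red .6535 -.186 green .69 -.106 none .670 .053 none .675 .2125
```

```text
clock: 20.23
position: [0.63, -0.0863, 0.1929]
orientation: [-3.141, 0.049, -0.005]
force: [0.2, 0.4, 0.6]
width: -0.0001
gripper_force: 0.0
clock: 20.65
position: [0.4736, -0.0564, 0.1909]
orientation: [3.138, -0.047, -0.006]
force: [2.0, -1.1, 0.4]
width: 0.0563
gripper_force: 0.0
top red mid [ 0.6543 -0.1865] area 349.0 size 19 22
top red cap [ 0.6505 -0.1834] 54.0 (9, 10)
scene red mid [ 0.6525 -0.1868] area 428.5 size 23 30
scene red cap [ 0.6563 -0.1801] 48.0 (8, 9)
top green mid [ 0.6474 -0.1013] area 265.5 size 15 20
scene green mid [ 0.6492 -0.0948] area 399.0 size 25 28
top none cap [0.6677 0.0535] 45.5 (8, 9)
scene none cap [0.6722 0.0554] 58.0 (8, 11)
top none cap [0.6727 0.2127] 45.0 (8, 9)
scene none cap [0.678  0.2142] 61.5 (8, 11)
[ 0.4781 -0.057   0.1919] [ 3.139 -0.049 -0.   ] 0.0564357972357379
```

```bash

python3 -m creep '[[[-0.005,0.03,0,0],[-0.005,0.04,0,0],[-0.005,0.04,0,0],[-0.005,0.04,0,0],[0,0,0,0]]]'
python3 st.py green .648 -.098
python3 - <<'E'
from h import *
t,s=load("top"),load("scene")
a=cv2.resize(t["pixels"][110:260,290:390,::-1],None,fx=4,fy=4,interpolation=cv2.INTER_CUBIC)
b=cv2.resize(s["pixels"][120:270,170:260,::-1],None,fx=4,fy=4,interpolation=cv2.INTER_CUBIC)
cv2.imwrite("pics/p10.png",np.hstack([a,b]))
E
```

```text
clock: 21.17
position: [0.4585, 0.1019, 0.1923]
orientation: [-3.138, 0.033, -0.001]
force: [-1.7, 1.5, -0.1]
width: 0.0565
gripper_force: 0.0
top green mid [ 0.6302 -0.1006] area 457.0 size 17 31
scene green mid [ 0.6388 -0.0905] area 544.5 size 33 28
[0.4597 0.0953 0.1917] [-3.141e+00  4.200e-02  1.000e-03] 0.05613558971725214
```

View pics/p10.png

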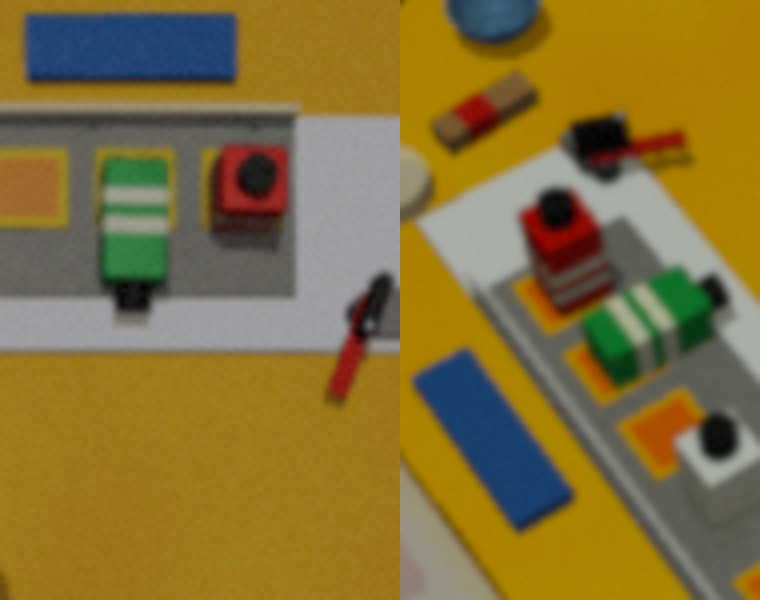

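Green had caught the back wall and has since fallen. It now lies on the deck with its base toward the wall and its cap toward the robot, and red is untouched. I'll measure it and regrip the cap from this side.

```bash

python3 - <<'E'
from meas import *
t,s=load("top"),load("scene")
for c,box in((t,(305,140,340,185)),(s,(210,180,255,225))):
    for h in blobs(c,"green",100,35,60,box):
        u=centre(h);r=cv2.minAreaRect(h);b=onz(c,cv2.boxPoints(r),.038)[:,:2];e=max(b[1]-b[0],b[2]-b[1],key=np.linalg.norm)
        print(u,onz(c,u,.038).round(4),np.degrees(np.arctan2(e[1],e[0])).round(1))
m=cv2.inRange(cv2.cvtColor(t["pixels"],cv2.COLOR_RGB2HSV),(0,0,0),(180,255,60));m[:178]=0;m[190:]=0;m[:,:310]=0;m[:,335:]=0
q=max(cv2.findContours(m,0,1)[0],key=cv2.contourArea);print("cap",onz(t,centre(q),.038).round(4),cv2.contourArea(q))
E
```

```text
(323.0153172866521, 165.326768781911) [[ 0.6341 -0.1024  0.038 ]] 177.7
(232.3284358738904, 200.37771655953472) [[ 0.6324 -0.1042  0.038 ]] 175.5
cap [[ 0.5819 -0.0997  0.038 ]] 68.5
```

```bash

python3 -m creep '[[[0.0174,-0.0326,0,0],[0.0174,-0.0326,0,0],[0.0174,-0.0326,0,0],[0.0174,-0.0326,0,0],[0.0174,-0.0326,0,0]]]'
python3 -m creep '[[[0.0174,-0.0326,0,0],[0,0,0,0],[0,0,-0.03,0],[0,0,-0.035,0],[0,0,-0.035,0]]]'
python3 -m creep '[[[0,0,-0.03,0],[0,0,-0.02,0],[0,0,-0.011,0],[0,0,0,0],[0,0,0,0]]]'
```

```text
clock: 21.68
position: [0.5472, -0.0732, 0.1913]
orientation: [3.14, -0.052, -0.001]
force: [0.9, 0.6, 0.4]
width: 0.0566
gripper_force: 0.0
clock: 22.1
position: [0.5643, -0.1041, 0.0905]
orientation: [3.14, -0.052, 0.001]
force: [0.1, -0.3, 0.6]
width: 0.0566
gripper_force: 0.0
clock: 22.52
position: [0.5642, -0.1027, 0.0312]
orientation: [-3.141, 0.05, 0.0]
force: [0.6, -0.9, 0.9]
width: 0.0562
gripper_force: 0.0
```

```bash

python3 -m creep '[[[0,0,0,0],[0,0,0,0],[0,0,0,0],[0,0,0,0],[0,0,0,0]]]' 0 20
python3 -m creep '[[[0,0,0,0],[0,0,0,0],[0,0,0.02,0],[0,0,0.04,0],[0,0,0.04,0]]]'
python3 -m creep '[[[0,0,0.035,0],[0,0,0.015,0],[0,0,0,0],[0,0,0,0],[0,0,0,0]]]'
cat > hang.py <<'E'
# tilt of a hanging bottle: body silhouette midpoint triangulated from both views
from meas import *
import sys
n,x,y,z=sys.argv[1],*map(float,sys.argv[2:5])
T,S=snap("top"),snap("scene");U=[]
for c in(T,S):
    g=proj(c,[[x,y,z]])[0];w=32;box=[int(max(0,q)) for q in(g[0]-w,g[1]-w,g[0]+w,g[1]+w)]
    hs=blobs(c,n,100,30,60,box);h=max(hs,key=cv2.contourArea);U.append(centre(h));r=cv2.minAreaRect(h)
    print(np.round(U[-1],1),"area",cv2.contourArea(h),"bbox",cv2.boundingRect(h),"rect",np.round(r[1],1),round(r[2]))
print("tri",tri(T,[U[0]],S,[U[1]]).round(4),arm.get_obs()["position"].round(4))
E
python3 hang.py green .572 -.102 .11
```

```text
clock: 22.93
position: [0.5649, -0.1023, 0.0325]
orientation: [3.14, -0.048, 0.003]
force: [-1.9, -0.6, 7.6]
width: 0.0266
gripper_force: 19.4
clock: 23.35
position: [0.5627, -0.1018, 0.1314]
orientation: [-3.14, 0.048, 0.005]
force: [2.3, -0.6, -1.8]
width: 0.0265
gripper_force: 20.4
clock: 23.77
position: [0.5632, -0.1021, 0.1798]
orientation: [3.141, -0.048, -0.003]
force: [0.4, -0.3, -2.6]
width: 0.0267
gripper_force: 19.8Traceback (most recent call last):
  File "hang.py", line 8, in <module>
    hs=blobs(c,n,100,30,60,box);h=max(hs,key=cv2.contourArea);U.append(centre(h));r=cv2.minAreaRect(h)
                                  ~~~^^^^^^^^^^^^^^^^^^^^^^^^
ValueError: max() iterable argument is empty
```

```bash

cat > hang.py <<'E'
# tilt of a hanging bottle: scene-view body silhouette, cast onto the vertical plane of its swing (y of the tool)
from meas import *
import sys
n=sys.argv[1];p=arm.get_obs()["position"];S=snap("scene")
g=proj(S,[[p[0],p[1],p[2]-.05]])[0];w=34;box=[int(max(0,q)) for q in(g[0]-w,g[1]-w,g[0]+w,g[1]+w)]
h=max(blobs(S,n,100,30,60,box),key=cv2.contourArea)
def ony(u,y):
    o,d=ray(S,u);return o+d*((y-o[1])/d[:,1])[:,None]
u=centre(h);q=ony(u,p[1])[0];print("TCP",p.round(4),"body mid",q.round(4),"rel",(q-p).round(4),"area",cv2.contourArea(h))
f=cv2.approxPolyDP(h,2.,True).reshape(-1,2);print(np.c_[f,ony(f,p[1]+.024)[:,[0,2]].round(3)])
E
python3 hang.py green
```

```text
TCP [ 0.5631 -0.102   0.1793] body mid [ 0.5876 -0.102   0.1212] rel [ 0.0245  0.     -0.0581] area 514.0
[[2.41e+02 1.62e+02 5.99e-01 2.20e-01]
 [2.51e+02 1.65e+02 5.69e-01 1.85e-01]
 [2.54e+02 1.70e+02 5.61e-01 1.56e-01]
 [2.50e+02 1.88e+02 5.81e-01 8.70e-02]
 [2.39e+02 1.93e+02 6.19e-01 9.40e-02]
 [2.32e+02 1.83e+02 6.36e-01 1.55e-01]
 [2.35e+02 1.64e+02 6.18e-01 2.25e-01]]
```

```bash

python3 -m creep '[[[0.008,-0.001,0,0],[0.016,-0.001,0,0],[0.018,-0.001,0,0],[0.018,-0.001,0,0],[0.009,0,0,0]]]'
python3 -m creep '[[[0,0,-0.015,0],[0,0,-0.02,0],[0,0,-0.015,0],[0,0,-0.006,0],[0,0,0,0]]]'
python3 -m creep '[[[0,0,-0.003,0],[0,0,-0.002,0],[0,0,-0.001,0],[0,0,0,0],[0,0,0,0]]]'
python3 hang.py green
```

```text
clock: 24.33
position: [0.6347, -0.1063, 0.1799]
orientation: [-3.141, 0.049, 0.001]
force: [0.4, -0.1, -2.0]
width: 0.0265
gripper_force: 19.9
clock: 24.75
position: [0.6322, -0.106, 0.1228]
orientation: [-3.141, 0.048, 0.005]
force: [-0.2, -0.3, -1.3]
width: 0.0262
gripper_force: 19.9
clock: 25.17
position: [0.6337, -0.106, 0.1202]
orientation: [3.141, -0.048, 0.003]
force: [-0.7, 0.7, 4.0]
width: 0.0262
gripper_force: 20.3
TCP [ 0.6337 -0.106   0.1202] body mid [ 0.6571 -0.106   0.0655] rel [ 0.0235  0.     -0.0547] area 495.0
[[2.22e+02 1.85e+02 6.65e-01 1.65e-01]
 [2.33e+02 1.88e+02 6.34e-01 1.26e-01]
 [2.36e+02 1.93e+02 6.27e-01 9.60e-02]
 [2.31e+02 2.10e+02 6.53e-01 3.00e-02]
 [2.20e+02 2.14e+02 6.90e-01 4.30e-02]
 [2.14e+02 2.06e+02 7.03e-01 9.60e-02]
 [2.15e+02 1.88e+02 6.88e-01 1.70e-01]]
```

```bash

python3 -m creep '[[[0,0,-0.003,0],[0.004,0,-0.001,0],[0.005,0,-0.0005,0],[0.005,0,-0.001,0],[0.005,0,-0.001,0]]]'
python3 -m creep '[[[0.004,0,-0.0015,0],[0.001,0,-0.001,0],[0,0,-0.001,0],[0,0,0,0],[0,0,0,0]]]'
python3 hang.py green
```

```text
clock: 25.63
position: [0.6548, -0.1058, 0.1162]
orientation: [3.141, -0.048, 0.011]
force: [1.2, 1.8, 12.7]
width: 0.0264
gripper_force: 26.2
clock: 26.05
position: [0.6606, -0.1054, 0.1136]
orientation: [3.141, -0.048, 0.015]
force: [3.1, 1.5, 19.6]
width: 0.0268
gripper_force: 29.4
TCP [ 0.6606 -0.1054  0.1136] body mid [ 0.6692 -0.1054  0.0617] rel [ 0.0085  0.     -0.0519] area 379.0
[[2.12e+02 1.90e+02 6.98e-01 1.69e-01]
 [2.28e+02 1.93e+02 6.52e-01 1.17e-01]
 [2.30e+02 1.96e+02 6.48e-01 9.90e-02]
 [2.30e+02 2.11e+02 6.57e-01 2.90e-02]
 [2.22e+02 2.16e+02 6.86e-01 2.80e-02]
 [2.10e+02 1.96e+02 7.08e-01 1.49e-01]]
```

```bash

python3 -m creep '[[[0,0,0,0],[0,0,0,0],[0,0,0,0],[0,0,0.005,0],[0,0,0.02,0]]]' 0.66
python3 -m creep '[[[0,0,0.03,0],[0,0,0.03,0],[-0.03,0.02,0,0],[-0.04,0.03,0,0],[-0.04,0.03,0,0]]]'
python3 -m creep '[[[-0.04,0.03,0,0],[-0.03,0.03,0,0],[0,0.03,0,0],[0,0,0,0],[0,0,0,0]]]'
python3 st.py red .6535 -.186 green .665 -.106
```

```text
clock: 26.52
position: [0.6549, -0.1061, 0.1308]
orientation: [-3.141, 0.048, 0.01]
force: [0.6, 0.3, 0.3]
width: 0.0559
gripper_force: 0.0
clock: 26.93
position: [0.5593, -0.0356, 0.1941]
orientation: [-3.141, 0.05, -0.0]
force: [0.1, 1.1, 1.1]
width: 0.0561
gripper_force: 0.0
clock: 27.35
position: [0.4973, 0.0498, 0.1946]
orientation: [3.141, -0.043, 0.001]
force: [0.5, -0.8, 0.5]
width: 0.0563
gripper_force: 0.0
top red mid [ 0.6539 -0.1863] area 356.0 size 19 22
top red cap [ 0.6505 -0.1834] 54.0 (9, 10)
scene red mid [ 0.6497 -0.2005] area 308.0 size 21 25
scene red cap [ 0.6562 -0.18  ] 47.5 (8, 9)
top green mid [ 0.6742 -0.1077] area 291.0 size 17 21
top green cap [ 0.6345 -0.0991] 54.0 (16, 5)
top green cap [ 0.6672 -0.1047] 56.5 (8, 10)
scene green mid [ 0.6673 -0.1105] area 410.5 size 22 30
scene green cap [ 0.6717 -0.1029] 69.5 (10, 11)
[0.4978 0.0476 0.1941] [ 3.141 -0.049 -0.   ] 0.056453010095230606
```

```bash

python3 -m creep '[[[0.0195,-0.0293,0,0],[0.0195,-0.0293,0,0],[0.0195,-0.0293,0,0],[0.0195,-0.0293,0,0],[0.0195,-0.0293,0,0]]]' 0.75
python3 -m creep '[[[0.0195,-0.0293,0,0],[0.0195,-0.0293,0,0],[0.0195,-0.0293,0,0],[0,0,0,0],[0,0,0,0]]]'
python3 -m creep '[[[0,0,-0.03,0],[0,0,-0.03,0],[0,0,-0.03,0],[0,0,-0.025,0],[0,0,0,0]]]'
python3 -m creep '[[[0,0,0,0],[0,0,0,0],[0,0,0,0],[0,0,0,0],[0,0,0,0]]]' 0 25
```

```text
clock: 27.87
position: [0.5957, -0.1016, 0.1934]
orientation: [3.141, -0.052, -0.002]
force: [1.9, 0.7, 0.6]
width: 0.0642
gripper_force: 0.0
clock: 28.28
position: [0.6533, -0.1899, 0.192]
orientation: [-3.141, 0.056, 0.004]
force: [0.3, 0.5, -0.8]
width: 0.0636
gripper_force: 0.0
clock: 28.7
position: [0.6498, -0.1854, 0.0731]
orientation: [-3.139, 0.048, 0.014]
force: [-0.9, -0.8, -1.5]
width: 0.0639
gripper_force: 0.0
clock: 29.12
position: [0.654, -0.1861, 0.0803]
orientation: [3.141, -0.048, 0.002]
force: [0.3, 0.3, -2.2]
width: 0.0473
gripper_force: 32.3
```

```bash

python3 -m creep '[[[0,0,0.005,0],[0.003,-0.0005,0,0],[0.0035,-0.0005,0,0],[0.003,0,0,0],[0,0,0,0]]]'
python3 -m creep '[[[0,0,-0.002,0],[0,0,-0.002,0],[0,0,-0.0015,0],[0,0,0,0],[0,0,0,0]]]'
python3 -m creep '[[[0,0,0,0],[0,0,0,0],[0,0,0.002,0],[0,0,0.02,0],[0,0,0.03,0]]]' 0.75
```

```text
clock: 29.53
position: [0.6637, -0.1868, 0.0839]
orientation: [-3.141, 0.048, -0.0]
force: [0.2, 0.4, -0.2]
width: 0.0473
gripper_force: 32.3
clock: 29.95
position: [0.6634, -0.1867, 0.0798]
orientation: [3.141, -0.048, 0.002]
force: [-3.7, 2.2, 9.1]
width: 0.0477
gripper_force: 33.3
clock: 30.37
position: [0.6611, -0.1868, 0.1278]
orientation: [-3.14, 0.048, 0.009]
force: [0.4, -0.6, 0.2]
width: 0.0645
gripper_force: 0.0
```

```bash

python3 -m creep '[[[0,0,0.02,0],[0,0,0.02,0],[0.003,0.027,0,0],[0.003,0.027,0,0],[0.003,0.027,0,0]]]'
python3 -m creep '[[[0,0,0,0],[0,0,-0.03,0],[0,0,-0.03,0],[0,0,-0.025,0],[0,0,0,0]]]'
python3 -m creep '[[[0,0,0,0],[0,0,0,0],[0,0,0,0],[0,0,0,0],[0,0,0,0]]]' 0 25
```

```text
clock: 30.78
position: [0.6722, -0.1055, 0.171]
orientation: [3.141, -0.05, 0.001]
force: [0.6, 0.2, -0.7]
width: 0.0638
gripper_force: 0.0
clock: 31.2
position: [0.6688, -0.1061, 0.0797]
orientation: [-3.141, 0.048, 0.013]
force: [-0.7, 0.4, -0.7]
width: 0.0643
gripper_force: 0.0
clock: 31.62
position: [0.6726, -0.106, 0.0867]
orientation: [3.141, -0.048, 0.002]
force: [0.3, -0.1, -2.4]
width: 0.0476
gripper_force: 31.0
```

```bash

python3 -m creep '[[[0,0,0.005,0],[-0.002,-0.0004,0,0],[-0.0025,-0.0004,0,0],[0,0,0,0],[0,0,-0.002,0]]]'
python3 -m creep '[[[0,0,-0.002,0],[0,0,-0.0015,0],[0,0,0,0],[0,0,0,0],[0,0,0,0]]]'
python3 -m creep '[[[0,0,0,0],[0,0,0,0],[0,0,0.002,0],[0,0,0.02,0],[0,0,0.03,0]]]' 0.75
python3 -m creep '[[[0,0,0.03,0],[0,0,0.03,0],[-0.0256,0.0191,0,0.0197],[-0.0256,0.0191,0,0.0197],[-0.0256,0.0191,0,0.0197]]]'
python3 -m creep '[[[-0.0256,0.0191,0,0.0197],[-0.0256,0.0191,0,0.0197],[-0.0256,0.0191,0,0.0197],[-0.0256,0.0191,0,0.0197],[-0.0256,0.0191,0,0.0197]]]' 1
python3 -m creep '[[[0,0,0,0],[0,0,0,0],[0,0,0,0],[0,0,0,0],[0,0,0,0]]]'
python3 st.py red .663 -.187 green .666 -.106
```

```text
clock: 32.03
position: [0.6676, -0.1069, 0.0889]
orientation: [3.141, -0.048, 0.001]
force: [-0.3, 0.0, -1.6]
width: 0.0474
gripper_force: 31.0
clock: 32.45
position: [0.668, -0.1068, 0.0864]
orientation: [3.141, -0.048, 0.002]
force: [-4.2, 0.2, 9.2]
width: 0.0475
gripper_force: 32.2
clock: 32.87
position: [0.6657, -0.1067, 0.1344]
orientation: [-3.14, 0.048, 0.009]
force: [-0.0, -0.2, -1.0]
width: 0.0645
gripper_force: 0.0
clock: 33.28
position: [0.59, -0.0488, 0.1972]
orientation: [-3.141, -0.045, -0.001]
force: [-0.3, 0.2, 0.7]
width: 0.0641
gripper_force: 0.0
clock: 33.7
position: [0.4614, 0.0468, 0.1969]
orientation: [3.135, 0.201, 0.0]
force: [-0.9, 0.5, 1.4]
width: 0.0854
gripper_force: 0.0
clock: 34.12
position: [0.4633, 0.0455, 0.1969]
orientation: [-3.135, -0.197, 0.0]
force: [-0.3, -0.3, -0.6]
width: 0.0859
gripper_force: 0.0
top red mid [ 0.6663 -0.188 ] area 333.5 size 18 22
top red cap [ 0.6606 -0.1843] 53.5 (9, 9)
scene red mid [ 0.6601 -0.1988] area 319.0 size 21 25
scene red cap [ 0.6659 -0.1817] 49.0 (8, 9)
top green mid [ 0.67   -0.1079] area 275.0 size 17 19
top green cap [ 0.6311 -0.101 ] 50.5 (16, 5)
top green cap [ 0.6636 -0.1062] 57.5 (9, 10)
scene green mid [ 0.6637 -0.1115] area 415.5 size 22 31
scene green cap [ 0.6682 -0.1044] 68.0 (9, 11)
[0.4631 0.0457 0.1968] [-3.135e+00 -1.980e-01  1.000e-03] 0.08542108089954945
```

```bash

python3 -m creep '[[[-0.002,0.0014,-0.04,0],[0,0,-0.04,0],[0,0,-0.04,0],[0,0,-0.04,0],[0,0,-0.0195,0]]]'
python3 -m creep '[[[0,0,0,0],[0,0,0,0],[0,0,0,0],[0,0,0,0],[0,0,0,0]]]' 0 20
python3 -m creep '[[[0,0,0,0],[0,0,0,0],[0,0,0.02,0],[0,0,0.04,0],[0,0,0.04,0]]]'
python3 -m creep '[[[0,0,0.035,0],[0,0,0.03,0],[0,0,0.01,0],[0,0,0,0],[0,0,0,0]]]'
python3 -m creep '[[[0.008,-0.0026,0,-0.0132],[0.014,-0.0045,0,-0.0132],[0.02,-0.0062,0,-0.0132],[0.022,-0.007,0,-0.0132],[0.022,-0.007,0,-0.0132]]]'
python3 -m creep '[[[0.022,-0.007,0,-0.0132],[0.022,-0.007,0,-0.0132],[0.022,-0.007,0,-0.0132],[0.022,-0.007,0,-0.0132],[0.02,-0.006,0,-0.0132]]]'
python3 -m creep '[[[0.016,-0.005,0,-0.0132],[0.012,-0.004,0,-0.0132],[0.008,-0.002,0,0],[0.004,-0.002,0,0],[0,0,0,0]]]'
python3 hang.py blue
```

```text
clock: 34.63
position: [0.4583, 0.0471, 0.0132]
orientation: [-3.134, -0.199, 0.008]
force: [-1.2, -0.7, 0.1]
width: 0.0855
gripper_force: 0.0
clock: 35.05
position: [0.4622, 0.0474, 0.0192]
orientation: [3.135, 0.199, 0.005]
force: [2.6, 0.8, 2.6]
width: 0.0264
gripper_force: 21.0
clock: 35.47
position: [0.4593, 0.0476, 0.1181]
orientation: [-3.134, -0.2, 0.005]
force: [1.7, 0.6, -1.8]
width: 0.0268
gripper_force: 20.3
clock: 35.88
position: [0.4605, 0.0472, 0.1919]
orientation: [3.135, 0.199, -0.0]
force: [-1.4, 0.0, -2.1]
width: 0.026
gripper_force: 20.2
clock: 36.3
position: [0.5472, 0.0194, 0.1901]
orientation: [-3.14, -0.093, 0.005]
force: [0.4, 0.5, -0.8]
width: 0.0269
gripper_force: 20.2
clock: 36.72
position: [0.6555, -0.0148, 0.189]
orientation: [3.141, -0.011, -0.006]
force: [0.1, 0.3, -1.4]
width: 0.0263
gripper_force: 20.2
clock: 37.13
position: [0.6948, -0.0274, 0.1896]
orientation: [-3.141, 0.051, 0.005]
force: [0.0, 0.2, -0.8]
width: 0.0264
gripper_force: 20.2
TCP [ 0.6948 -0.0274  0.1896] body mid [ 0.6539 -0.0274  0.1221] rel [-0.0409 -0.     -0.0676] area 386.5
[[2.35e+02 1.92e+02 6.68e-01 2.20e-01]
 [2.52e+02 2.05e+02 6.22e-01 1.20e-01]
 [2.43e+02 2.16e+02 6.56e-01 9.50e-02]
 [2.24e+02 2.06e+02 7.06e-01 1.89e-01]]
```

```bash

python3 -m creep '[[[0.005,0,-0.01,0],[0.01,0,-0.02,0],[0.006,0,-0.02,0],[0,0,-0.015,0],[0,0,-0.004,0]]]'
python3 -m creep '[[[0,0,-0.003,0],[0,0,-0.002,0],[0,0,-0.001,0],[0,0,0,0],[0,0,0,0]]]'
python3 hang.py blue
```

```text
clock: 37.6
position: [0.7141, -0.0268, 0.1193]
orientation: [3.141, -0.049, -0.008]
force: [-1.2, -0.3, -1.8]
width: 0.0265
gripper_force: 20.2
clock: 38.02
position: [0.7161, -0.0269, 0.1185]
orientation: [3.141, -0.05, 0.002]
force: [0.1, 0.9, -1.1]
width: 0.0262
gripper_force: 20.2
TCP [ 0.7161 -0.0269  0.1185] body mid [ 0.7918 -0.0269  0.1048] rel [ 0.0757  0.     -0.0136] area 483.5
[[1.87e+02 2.09e+02 8.04e-01 2.63e-01]
 [2.11e+02 2.42e+02 7.67e-01 6.60e-02]
 [2.01e+02 2.50e+02 8.01e-01 5.80e-02]
 [1.98e+02 2.50e+02 8.09e-01 6.60e-02]
 [1.87e+02 2.34e+02 8.24e-01 1.66e-01]]
```

```bash
sed -i 's/^h=max(.*/h=min(blobs(S,n,100,30,60,box),key=lambda k:np.hypot(*(np.array(centre(k))-g)))/' hang.py
python3 -m creep '[[[0,0,-0.002,0],[0,0,-0.002,0],[0,0,0,0],[0,0,0,0],[0,0,0,0]]]'
python3 hang.py blue
```

```text
clock: 38.48
position: [0.7166, -0.0268, 0.1146]
orientation: [-3.141, 0.05, -0.004]
force: [2.3, 0.5, 6.0]
width: 0.0267
gripper_force: 20.8
TCP [ 0.7166 -0.0268  0.1146] body mid [ 0.6847 -0.0268  0.0724] rel [-0.0319 -0.     -0.0423] area 247.0
[[2.43e+02 2.16e+02 6.56e-01 9.60e-02]
 [2.30e+02 2.29e+02 7.03e-01 7.20e-02]
 [2.24e+02 2.29e+02 7.21e-01 8.90e-02]
 [2.20e+02 2.25e+02 7.30e-01 1.19e-01]
 [2.30e+02 2.10e+02 6.92e-01 1.58e-01]]
```

```bash

python3 -m creep '[[[-0.005,0,0.0005,0],[-0.005,0,0.0004,0],[-0.005,0,0.0003,0],[-0.005,0,0,0],[-0.005,0,0,0]]]'
python3 -m creep '[[[-0.005,0,-0.0004,0],[-0.005,0,-0.0006,0],[-0.005,0,-0.0008,0],[-0.005,0,-0.001,0],[0,0,-0.001,0]]]'
python3 -m creep '[[[0,0,-0.001,0],[0,0,-0.001,0],[0,0,0,0],[0,0,0,0],[0,0,0,0]]]'
python3 hang.py blue
```

```text
clock: 38.95
position: [0.6929, -0.0262, 0.1181]
orientation: [-3.14, 0.049, -0.01]
force: [2.4, 2.0, 17.3]
width: 0.0266
gripper_force: 24.4
clock: 39.37
position: [0.6729, -0.0255, 0.1156]
orientation: [-3.14, 0.049, -0.012]
force: [-1.1, 2.1, 29.4]
width: 0.0259
gripper_force: 30.4
clock: 39.78
position: [0.6748, -0.0255, 0.1156]
orientation: [-3.14, 0.049, -0.018]
force: [-0.4, 1.5, 33.9]
width: 0.0265
gripper_force: 30.9
TCP [ 0.6748 -0.0255  0.1156] body mid [ 0.6651 -0.0255  0.075 ] rel [-0.0098 -0.     -0.0405] area 280.0
[[2.47e+02 2.23e+02 6.47e-01 5.20e-02]
 [2.34e+02 2.25e+02 6.89e-01 8.20e-02]
 [2.24e+02 2.11e+02 7.10e-01 1.71e-01]
 [2.43e+02 2.09e+02 6.53e-01 1.30e-01]]
```

```bash

python3 -m creep '[[[0,0,0.002,0],[-0.004,0,0,0],[-0.004,0,0,0],[-0.004,0,-0.001,0],[0,0,0,0]]]'
python3 hang.py blue
```

```text
clock: 40.25
position: [0.6598, -0.0253, 0.1129]
orientation: [-3.14, 0.048, -0.007]
force: [-0.9, 2.8, 17.5]
width: 0.0264
gripper_force: 31.7
TCP [ 0.6598 -0.0253  0.1129] body mid [ 0.6572 -0.0253  0.0819] rel [-0.0027  0.     -0.031 ] area 267.0
[[2.46e+02 2.07e+02 6.43e-01 1.31e-01]
 [2.49e+02 2.17e+02 6.38e-01 7.60e-02]
 [2.36e+02 2.23e+02 6.82e-01 8.50e-02]
 [2.28e+02 2.08e+02 6.97e-01 1.74e-01]]
```

```bash

python3 -m creep '[[[0,0,0,0],[0,0,0,0],[0,0,0,0],[0,0,0.005,0],[0,0,0.02,0]]]' 0.6
python3 -m creep '[[[0,0,0.03,0],[0,0,0.03,0],[-0.03,0.02,0,0],[-0.04,0.03,0,0],[-0.04,0.03,0,0]]]'
python3 -m creep '[[[-0.04,0.03,0,0],[-0.03,0.03,0,0],[0,0.03,0,0],[0,0,0,0],[0,0,0,0]]]' 0.75
python3 st.py red .6635 -.186 green .666 -.106 blue .648 -.027 none .670 .053
```

```text
clock: 40.72
position: [0.6567, -0.0273, 0.1318]
orientation: [3.141, -0.049, -0.01]
force: [0.3, -0.4, 0.8]
width: 0.0514
gripper_force: 0.0
clock: 41.13
position: [0.561, 0.0436, 0.195]
orientation: [-3.141, 0.052, -0.0]
force: [-0.1, 0.6, 0.5]
width: 0.0509
gripper_force: 0.0
clock: 41.55
position: [0.4989, 0.1291, 0.1954]
orientation: [3.141, -0.044, 0.001]
force: [-0.1, -1.0, -0.7]
width: 0.064
gripper_force: 0.0
top red mid [ 0.6665 -0.188 ] area 328.0 size 18 22
top red cap [ 0.661  -0.1845] 53.5 (9, 10)
scene red mid [ 0.6622 -0.1939] area 357.5 size 21 29
scene red cap [ 0.6659 -0.1817] 49.0 (8, 9)
top green mid [ 0.6695 -0.1079] area 280.5 size 17 20
top green cap [ 0.6308 -0.1006] 46.5 (16, 5)
top green cap [ 0.6637 -0.1059] 58.5 (9, 10)
scene green mid [ 0.6642 -0.1132] area 399.5 size 21 31
scene green cap [ 0.6682 -0.1044] 68.0 (9, 11)
top blue mid [ 0.6564 -0.0246] area 243.5 size 16 18
top blue cap [ 0.6148 -0.0223] 70.0 (17, 8)
top blue cap [ 0.6498 -0.0237] 50.5 (8, 10)
scene blue mid [ 0.6456 -0.0408] area 310.0 size 22 22
scene blue cap [ 0.6551 -0.0212] 66.0 (10, 11)
top none cap [0.6677 0.0533] 46.5 (8, 9)
scene none cap [0.6721 0.054 ] 64.5 (9, 11)
[0.4996 0.1267 0.1949] [ 3.141 -0.051 -0.   ] 0.06383891049102054
```

```bash

python3 -m creep '[[[0.0256,-0.0252,0,0],[0.0256,-0.0252,0,0],[0.0256,-0.0252,0,0],[0.0256,-0.0252,0,0],[0.0256,-0.0252,0,0]]]' 0.7
python3 -m creep '[[[0.0256,-0.0252,0,0],[0,0,0,0],[0,0,0,0],[0,0,-0.03,0],[0,0,-0.03,0]]]'
python3 -m creep '[[[0,0,-0.03,0],[0,0,-0.022,0],[0,0,0,0],[0,0,0,0],[0,0,0,0]]]'
python3 -m creep '[[[0,0,0,0],[0,0,0,0],[0,0,0,0],[0,0,0,0],[0,0,0,0]]]' 0 25
```

```text
clock: 42.07
position: [0.6284, -0.002, 0.1942]
orientation: [3.14, -0.054, -0.002]
force: [0.6, 0.8, 0.1]
width: 0.0599
gripper_force: 0.0
clock: 42.48
position: [0.6537, -0.0235, 0.1357]
orientation: [-3.141, 0.05, -0.005]
force: [0.4, 0.5, -0.4]
width: 0.0598
gripper_force: 0.0
clock: 42.9
position: [0.6536, -0.0234, 0.0848]
orientation: [-3.141, 0.05, -0.003]
force: [0.5, 0.4, -0.0]
width: 0.06
gripper_force: 0.0
clock: 43.32
position: [0.6541, -0.0236, 0.0853]
orientation: [3.141, -0.05, 0.005]
force: [-1.3, -0.2, 7.5]
width: 0.0475
gripper_force: 26.8
```

```bash

python3 -m creep '[[[0,0,0.004,0],[0.005,-0.001,0,0],[0.005,-0.001,0,0],[0.005,-0.0015,0,0],[0,0,0,0]]]'
python3 -m creep '[[[0,0,-0.002,0],[0,0,-0.002,0],[0,0,-0.001,0],[0,0,0,0],[0,0,0,0]]]'
python3 -m creep '[[[0,0,0,0],[0,0,0,0],[0,0,0.002,0],[0,0,0.02,0],[0,0,0.03,0]]]' 0.7
python3 -m creep '[[[0,0,0.03,0],[0,0,0.03,0],[-0.022,0.0257,0,0.006],[-0.022,0.0257,0,0.006],[-0.022,0.0257,0,0.006]]]'
python3 -m creep '[[[-0.022,0.0257,0,0.006],[-0.022,0.0257,0,0.006],[-0.022,0.0257,0,0.006],[-0.022,0.0257,0,0.006],[-0.022,0.0257,0,0.006]]]' 1
python3 -m creep '[[[-0.022,0.0257,0,0.006],[-0.022,0.0257,0,0.006],[0,0,0,0],[0,0,0,0],[0,0,0,0]]]'
python3 st.py blue .668 -.027 none .670 .053
python3 - <<'E'
from meas import *
s=load("scene");g=proj(s,[[.38,.228,.024]])[0];print(g)
for h in blobs(s,"purple",60,30,60,[int(g[0]-30),int(g[1]-30),int(g[0]+30),int(g[1]+30)]): print(centre(h),cv2.contourArea(h),onz(s,centre(h),.024))
t=load("top")
for h in blobs(t,"purple",60,30,60,[195,225,235,285]): print("top",centre(h),cv2.contourArea(h),onz(t,centre(h),.024))
E
```

```text
clock: 43.73
position: [0.6687, -0.0277, 0.0866]
orientation: [3.141, -0.051, 0.0]
force: [-0.3, 0.6, -1.9]
width: 0.0475
gripper_force: 26.2
clock: 44.15
position: [0.6689, -0.0274, 0.0852]
orientation: [3.14, -0.051, 0.005]
force: [-7.6, -2.0, 22.1]
width: 0.0473
gripper_force: 29.1
clock: 44.57
position: [0.6658, -0.0272, 0.1311]
orientation: [-3.141, 0.049, 0.01]
force: [1.0, -0.3, -0.2]
width: 0.0596
gripper_force: 0.0
clock: 44.98
position: [0.6011, 0.0508, 0.194]
orientation: [-3.141, 0.022, -0.001]
force: [0.0, 0.8, -0.4]
width: 0.06
gripper_force: 0.0
clock: 45.4
position: [0.4905, 0.1796, 0.1938]
orientation: [3.141, 0.027, -0.0]
force: [0.4, 0.9, 0.4]
width: 0.0854
gripper_force: 0.0
clock: 45.82
position: [0.4481, 0.2295, 0.1938]
orientation: [3.141, 0.045, 0.0]
force: [0.1, -0.3, 0.6]
width: 0.0854
gripper_force: 0.0
top blue mid [ 0.6732 -0.0289] area 262.5 size 17 18
top blue mid [ 0.7439 -0.0654] area 74.0 size 26 4
top blue cap [ 0.6322 -0.0253] 40.0 (15, 4)
top blue cap [ 0.665  -0.0276] 55.0 (9, 10)
scene blue mid [ 0.6609 -0.0411] area 336.5 size 23 22
scene blue cap [ 0.6702 -0.0249] 67.5 (10, 11)
top none cap [0.6679 0.0534] 44.5 (8, 9)
scene none cap [0.6722 0.0538] 65.0 (9, 11)
[0.4486 0.2288 0.1937] [ 3.141  0.042 -0.   ] 0.08531139510702392
[367.58593701 233.70341152]
(366.65713312904325, 233.91011235955057) 489.5 [[0.38263155 0.22686867 0.024     ]]
```

```bash

python3 -m creep '[[[0.0017,0.0006,-0.04,0],[0,0,-0.04,0],[0,0,-0.04,0],[0,0,-0.035,0],[0,0,-0.02,0]]]'
python3 -m creep '[[[0,0,0,0],[0,0,0,0],[0,0,0,0],[0,0,0,0],[0,0,0,0]]]' 0 20
python3 -m creep '[[[0,0,0,0],[0,0,0,0],[0,0,0.02,0],[0,0,0.04,0],[0,0,0.04,0]]]'
python3 -m creep '[[[0,0,0.035,0],[0,0,0.03,0],[0,0,0.01,0],[0,0,0,0],[0,0,0,0]]]'
python3 -m creep '[[[0.008,-0.003,0,-0.006],[0.014,-0.0054,0,-0.006],[0.022,-0.0085,0,-0.006],[0.022,-0.0085,0,-0.006],[0.022,-0.0085,0,-0.006]]]'
python3 -m creep '[[[0.022,-0.0085,0,-0.006],[0.022,-0.0085,0,-0.006],[0.022,-0.0085,0,-0.006],[0.022,-0.0085,0,-0.006],[0.022,-0.0085,0,-0.006]]]'
python3 -m creep '[[[0.02,-0.0078,0,0],[0.016,-0.0062,0,0],[0.01,-0.004,0,0],[0.006,-0.003,0,0],[0,0,0,0]]]'
python3 hang.py purple
```

```text
clock: 46.33
position: [0.4483, 0.2284, 0.0149]
orientation: [3.14, 0.042, -0.007]
force: [-0.2, -0.0, 0.5]
width: 0.0854
gripper_force: 0.0
clock: 46.75
position: [0.4509, 0.2307, 0.0206]
orientation: [-3.141, -0.044, -0.005]
force: [3.7, -0.1, 3.0]
width: 0.0264
gripper_force: 21.3
clock: 47.17
position: [0.4481, 0.2301, 0.1195]
orientation: [3.141, 0.046, -0.005]
force: [0.9, -0.7, -1.7]
width: 0.026
gripper_force: 19.8
clock: 47.58
position: [0.4494, 0.2301, 0.1933]
orientation: [3.141, 0.044, 0.0]
force: [0.3, -0.2, -2.6]
width: 0.026
gripper_force: 19.9
clock: 48.0
position: [0.5382, 0.1953, 0.1915]
orientation: [3.14, -0.003, -0.005]
force: [0.3, 0.0, -2.0]
width: 0.0259
gripper_force: 20.0
clock: 48.42
position: [0.6482, 0.1528, 0.1907]
orientation: [3.14, -0.051, -0.006]
force: [-0.6, 0.2, -2.7]
width: 0.0261
gripper_force: 20.0
clock: 48.83
position: [0.7, 0.1317, 0.1909]
orientation: [3.14, -0.052, -0.005]
force: [0.2, -0.3, -2.5]
width: 0.0258
gripper_force: 20.0
TCP [0.7    0.1317 0.1909] body mid [0.6964 0.1317 0.132 ] rel [-0.0036 -0.     -0.059 ] area 436.0
[[2.50e+02 2.38e+02 7.27e-01 2.57e-01]
 [2.65e+02 2.41e+02 6.86e-01 2.02e-01]
 [2.68e+02 2.45e+02 6.79e-01 1.74e-01]
 [2.68e+02 2.60e+02 6.83e-01 9.90e-02]
 [2.59e+02 2.66e+02 7.12e-01 9.90e-02]
 [2.46e+02 2.48e+02 7.41e-01 2.25e-01]
 [2.45e+02 2.42e+02 7.41e-01 2.54e-01]]
```

```bash

python3 -m creep '[[[-0.005,0.001,0,0],[-0.01,0,0,0],[-0.005,0,-0.01,0],[0,0,-0.02,0],[0,0,-0.02,0]]]'
python3 -m creep '[[[0,0,-0.014,0],[0,0,-0.005,0],[0,0,-0.003,0],[0,0,0,0],[0,0,0,0]]]'
python3 hang.py purple
```

```text
clock: 49.3
position: [0.6788, 0.135, 0.1445]
orientation: [-3.141, 0.048, -0.003]
force: [0.8, -0.2, -3.1]
width: 0.026
gripper_force: 20.0
clock: 49.72
position: [0.6798, 0.1345, 0.1229]
orientation: [-3.141, 0.049, -0.002]
force: [-0.0, -0.6, -1.5]
width: 0.0257
gripper_force: 20.0
TCP [0.6798 0.1345 0.1229] body mid [0.6801 0.1345 0.0838] rel [ 0.0003 -0.     -0.0391] area 280.0
[[2.54e+02 2.51e+02 7.22e-01 1.94e-01]
 [2.58e+02 2.48e+02 7.10e-01 1.96e-01]
 [2.73e+02 2.51e+02 6.67e-01 1.34e-01]
 [2.75e+02 2.60e+02 6.63e-01 8.00e-02]
 [2.63e+02 2.67e+02 7.02e-01 8.60e-02]
 [2.56e+02 2.59e+02 7.20e-01 1.50e-01]]
```

```bash

python3 -m creep '[[[0,-0.0015,-0.003,0],[0,0,-0.002,0],[0,0,-0.001,0],[0,0,0,0],[0,0,0,0]]]'
python3 -m creep '[[[0,0,-0.002,0],[0,0,-0.001,0],[0,0,-0.001,0],[0,0,0,0],[0,0,0,0]]]'
```

```text
clock: 50.18
position: [0.682, 0.1337, 0.1214]
orientation: [-3.139, 0.05, -0.012]
force: [-4.2, -2.4, 25.8]
width: 0.0257
gripper_force: 23.0
clock: 50.6
position: [0.6827, 0.1334, 0.1188]
orientation: [-3.14, 0.051, -0.015]
force: [-6.2, -2.9, 32.7]
width: 0.026
gripper_force: 30.9
```

```bash

python3 -m creep '[[[0,0,0.001,0],[0,0,0.001,0],[0,0,0.001,0],[0,0,0,0],[0,0,0,0]]]'
python3 -m creep '[[[0,0,0,0],[0,0,0,0],[0,0,0,0],[0,0,0.005,0],[0,0,0.02,0]]]' 0.6
python3 -m creep '[[[0,0,0.03,0],[0,0,0.03,0],[-0.03,-0.02,0,0],[-0.04,-0.03,0,0],[-0.04,-0.03,0,0]]]'
python3 -m creep '[[[-0.04,-0.03,0,0],[-0.03,-0.03,0,0],[0,-0.03,0,0],[0,0,0,0],[0,0,0,0]]]' 0.7
python3 st.py blue .668 -.027 none .670 .053 purple .673 .133 none .6755 .2125
```

```text
clock: 51.02
position: [0.6813, 0.1332, 0.1188]
orientation: [-3.14, 0.05, -0.008]
force: [-3.4, -1.6, 16.1]
width: 0.0255
gripper_force: 29.4
clock: 51.43
position: [0.6779, 0.1319, 0.1369]
orientation: [3.14, -0.049, -0.008]
force: [-0.3, 0.6, -0.7]
width: 0.0512
gripper_force: 0.0
clock: 51.85
position: [0.5818, 0.0628, 0.2]
orientation: [-3.141, 0.048, -0.001]
force: [-0.2, -1.4, 1.1]
width: 0.0514
gripper_force: 0.0
clock: 52.27
position: [0.52, -0.024, 0.2004]
orientation: [3.14, -0.056, 0.001]
force: [-0.7, 0.6, 0.0]
width: 0.0599
gripper_force: 0.0
top blue mid [ 0.6817 -0.0275] area 168.5 size 16 13
top blue mid [ 0.7439 -0.0657] area 74.5 size 26 4
top blue cap [ 0.6648 -0.0277] 53.5 (9, 10)
scene blue mid [ 0.6612 -0.041 ] area 334.5 size 23 22
scene blue cap [ 0.6703 -0.0252] 65.5 (10, 11)
top none cap [0.6677 0.0531] 45.5 (8, 9)
scene none cap [0.6722 0.0538] 65.0 (9, 11)
top purple mid [0.6811 0.1344] area 260.5 size 17 18
top purple cap [0.6406 0.126 ] 48.5 (16, 6)
top purple cap [0.6721 0.1325] 56.0 (9, 10)
scene purple mid [0.6689 0.1197] area 320.5 size 23 23
scene purple cap [0.6945 0.1672] 44.0 (22, 11)
scene purple cap [0.6774 0.1345] 85.5 (10, 12)
top none cap [0.673  0.2127] 45.0 (8, 9)
scene none cap [0.678  0.2141] 62.0 (8, 11)
[ 0.5204 -0.0211  0.2003] [-3.141e+00  4.900e-02 -1.000e-03] 0.059565360380709954
```

All four bottles now stand on their spots. Next is the rail, measured in both views.

```bash
cat > rail.py <<'E'
from meas import *
T,S=snap("top"),snap("scene")
def white(c,box):
    m=cv2.inRange(cv2.cvtColor(c["pixels"],cv2.COLOR_RGB2HSV),(0,0,110),(180,75,255));k=np.zeros_like(m);k[box[1]:box[3],box[0]:box[2]]=1
    return max(cv2.findContours(cv2.morphologyEx(m*k,cv2.MORPH_CLOSE,np.ones((9,9))),0,1)[0],key=cv2.contourArea)
F=[]
for c,wb,fb in((T,(140,110,200,310),(155,170,195,245)),(S,(285,235,425,360),(335,270,385,310))):
    f=max(blobs(c,"blue",90,30,20,fb),key=cv2.contourArea);F.append(centre(f))
    w=white(c,wb);r=cv2.minAreaRect(w);b=onz(c,cv2.boxPoints(r),.018)[:,:2];e=max(b[1]-b[0],b[2]-b[1],key=np.linalg.norm);e=e*np.sign(e[0])
    m=onz(c,r[0],.014)
    print("rail mid",m.round(4),"len",np.linalg.norm(e).round(3),"ang",np.degrees(np.arctan2(e[1],e[0])).round(2),"fin",np.round(F[-1],1),cv2.contourArea(f),onz(c,F[-1],.045).round(4))
print("fin tri",tri(T,[F[0]],S,[F[1]]).round(4))
o=arm.get_obs();print(o["position"].round(4),o["orientation"].round(3),o["qpos"].round(2))
E
python3 rail.py
```

```text
rail mid [[0.5187 0.3506 0.014 ]] len 0.48 ang 4.33 fin [169.4 207.5] 115.0 [[0.5218 0.3509 0.045 ]]
rail mid [[0.5401 0.3509 0.014 ]] len 0.483 ang 4.82 fin [359.1 289.7] 138.5 [[0.5271 0.3517 0.045 ]]
fin tri [[0.5235 0.3511 0.0387 0.0031]]
[ 0.5205 -0.0204  0.2   ] [-3.141  0.046 -0.   ] [ 0.61  0.19 -0.73  1.75  0.13  1.25 -1.75]
```

```bash

python3 -m creep '[[[0,0.03,0,0.01],[0,0.034,0,0.01],[0.0005,0.034,0,0.01],[0.0005,0.034,0,0.01],[0,0.034,0,0.01]]]' 0.45 60
python3 -m creep '[[[0.0005,0.034,0,0.01],[0.0005,0.034,0,0.01],[0.0005,0.034,0,0.01],[0,0.034,0,0.01],[0,0.034,0,0.01]]]'
python3 -m creep '[[[0,0.0354,0,0.008],[0,0,0,0],[0,0,0,0],[0,0,-0.03,0],[0,0,-0.03,0]]]'
python3 rail.py
```

```text
clock: 52.88
position: [0.5208, 0.147, 0.2]
orientation: [-3.141, -0.032, -0.0]
force: [0.8, 0.5, -0.0]
width: 0.039
gripper_force: 0.0
clock: 53.3
position: [0.5219, 0.317, 0.1997]
orientation: [-3.139, -0.111, 0.001]
force: [-0.0, 0.1, 0.0]
width: 0.0385
gripper_force: 0.0
clock: 53.72
position: [0.5235, 0.3502, 0.1406]
orientation: [-3.138, -0.12, -0.005]
force: [0.4, 0.3, -1.1]
width: 0.0386
gripper_force: 0.0Traceback (most recent call last):
  File "rail.py", line 8, in <module>
    f=max(blobs(c,"blue",90,30,20,fb),key=cv2.contourArea);F.append(centre(f))
ValueError: max() iterable argument is empty
```

```bash

python3 -m creep '[[[0,0.001,-0.03,0],[0,0,-0.03,0],[0,0,-0.03,0],[0,0,-0.014,0],[0,0,0,0]]]'
python3 -m creep '[[[0,0,0,0],[0,0,0,0],[0,0,0,0],[0,0,0,0],[0,0,0,0]]]' 0 60
python3 -m creep '[[[0,0,0.01,0],[0,0,0.02,0],[0,0,0.03,0],[0,0,0.03,0],[0,0,0.03,0]]]'
python3 -m creep '[[[0,0,0.03,0],[0,0,0.03,0],[0,0,0.03,0],[0,0,0,0],[0,0,0,0]]]'
```

```text
clock: 54.23
position: [0.5219, 0.3492, 0.034]
orientation: [3.137, 0.119, -0.005]
force: [0.0, 0.3, 1.1]
width: 0.038
gripper_force: 0.0
clock: 54.65
position: [0.5238, 0.3516, 0.0386]
orientation: [-3.138, -0.12, -0.005]
force: [-0.8, 0.3, 7.5]
width: 0.0127
gripper_force: 62.0
clock: 55.07
position: [0.5224, 0.3505, 0.1585]
orientation: [-3.139, -0.121, -0.001]
force: [0.6, 0.7, -1.6]
width: 0.013
gripper_force: 60.7
clock: 55.48
position: [0.523, 0.3513, 0.2488]
orientation: [-3.137, -0.12, -0.006]
force: [-0.0, -0.9, -2.1]
width: 0.0125
gripper_force: 60.8
```

```bash

python3 -m creep '[[[-0.006,-0.02,0,0],[-0.006,-0.025,0,0],[-0.006,-0.025,0,0],[-0.006,-0.025,0,0],[-0.006,-0.025,0,0]]]'
python3 -m creep '[[[-0.006,-0.025,0,0],[-0.006,-0.025,0,0],[-0.006,-0.025,0,0],[0.006,-0.0104,0,0.06],[0.006,-0.0104,0,0.1]]]'
python3 -m creep '[[[0.006,-0.0104,0,0.11],[0.006,-0.0104,0,0.11],[0.006,-0.0104,0,0.11],[0.006,-0.0104,0,0.11],[0.006,-0.0104,0,0.11]]]'
python3 -m creep '[[[0.006,-0.0104,0,0.11],[0.006,-0.0104,0,0.11],[0.006,-0.0104,0,0.11],[0.006,-0.0104,0,0.11],[0.006,-0.0104,0,0.11]]]'
python3 -m creep '[[[0.006,-0.0104,0,0.11],[0,0,0,0.06],[0,0,0,0.031],[0,0,0,0],[0,0,0,0]]]'
python3 - <<'E'
from h import *
o=arm.get_obs();print(o["position"],o["orientation"],o["qpos"].round(2))
c=snap("top","t11");s=snap("scene")
a=cv2.resize(c["pixels"][110:240,185:405,::-1],None,fx=3,fy=3)
b=cv2.resize(s["pixels"][120:320,170:340,::-1],None,fx=2.1,fy=2.1)[:390]
cv2.imwrite("pics/p11.png",cv2.resize(np.hstack([a[:, :440],b[:390]]),(790,390)))
E
```

```text
clock: 55.9
position: [0.4916, 0.229, 0.2448]
orientation: [3.138, 0.12, -0.003]
force: [1.2, -0.4, -2.8]
width: 0.0127
gripper_force: 60.7
clock: 56.32
position: [0.4859, 0.1327, 0.2453]
orientation: [3.118, 0.371, -0.002]
force: [-0.5, -0.0, -2.3]
width: 0.0127
gripper_force: 60.7
clock: 56.73
position: [0.5161, 0.082, 0.245]
orientation: [-2.898, -1.212, 0.003]
force: [-0.2, 0.0, -1.0]
width: 0.0126
gripper_force: 60.7
clock: 57.15
position: [0.5461, 0.0301, 0.245]
orientation: [-2.46, -1.953, 0.002]
force: [-0.7, -0.5, -1.6]
width: 0.0129
gripper_force: 60.7
clock: 57.57
position: [0.5521, 0.0203, 0.2453]
orientation: [-2.259, -2.182, 0.001]
force: [0.7, 0.0, -1.9]
width: 0.0125
gripper_force: 60.7
[0.55207496 0.02028967 0.24526658] [-2.25867505e+00 -2.18229887e+00  1.32653250e-03] [ 0.65  0.28 -0.92  1.6   0.23  1.38 -0.32]
```

```bash

python3 -m creep '[[[0.009,-0.002,0,0],[0.0085,-0.0026,0,0],[0,0,-0.03,0],[0,0,-0.035,0],[0,0,-0.035,0]]]'
python3 -m creep '[[[0,0,-0.035,0],[0,0,-0.03,0],[0,0,-0.015,0],[0,0,0,0],[0,0,0,0]]]'
cat > rail2.py <<'E'
from meas import *
T,S=snap("top"),snap("scene")
o=np.array([.6695,.0128]);ex=np.array([.9995,-.0313]);ey=np.array([.0313,.9995])
def lane(p): d=p[:2]-o;return (d@ex*1000).round(1),(d@ey*1000).round(1)
z=float(__import__("sys").argv[1])
# predicted pixel of rail ends, then brightness profiles along rail line
for v,c in(("top",T),("scene",S)):
    g=cv2.cvtColor(c["pixels"],cv2.COLOR_RGB2GRAY).astype(float)
    for L in(260,-260):
        pr=[]
        for y in np.arange(L-60,L+41,4) if L>0 else np.arange(L-40,L+61,4):
            p=o+ex*-.094+ey*y/1000;u=proj(c,[[*p,z]])[0];pr.append((int(y),int(cv2.getRectSubPix(g.astype(np.float32),(1,1),tuple(map(float,u)))[0,0])))
        print(v,pr)
E
python3 rail2.py .030
```

```text
clock: 58.08
position: [0.5714, 0.0155, 0.145]
orientation: [2.258, 2.182, 0.002]
force: [0.6, 0.1, -3.6]
width: 0.0128
gripper_force: 60.7
clock: 58.5
position: [0.5704, 0.0158, 0.0656]
orientation: [-2.257, -2.183, 0.001]
force: [0.0, -0.6, -1.0]
width: 0.0126
gripper_force: 60.6
top [(200, 160), (204, 160), (208, 161), (212, 160), (216, 159), (220, 161), (224, 160), (228, 160), (232, 159), (236, 159), (240, 148), (244, 132), (248, 121), (252, 122), (256, 125), (260, 122), (264, 122), (268, 120), (272, 124), (276, 123), (280, 122), (284, 123), (288, 122), (292, 123), (296, 124), (300, 123)]
top [(-300, 50), (-296, 30), (-292, 23), (-288, 16), (-284, 36), (-280, 51), (-276, 76), (-272, 134), (-268, 158), (-264, 160), (-260, 160), (-256, 160), (-252, 160), (-248, 160), (-244, 160), (-240, 161), (-236, 160), (-232, 158), (-228, 161), (-224, 160), (-220, 160), (-216, 160), (-212, 160), (-208, 159), (-204, 160), (-200, 160)]
scene [(200, 164), (204, 164), (208, 164), (212, 164), (216, 164), (220, 163), (224, 163), (228, 160), (232, 138), (236, 97), (240, 101), (244, 127), (248, 140), (252, 131), (256, 127), (260, 129), (264, 129), (268, 128), (272, 128), (276, 128), (280, 128), (284, 128), (288, 129), (292, 130), (296, 129), (300, 129)]
scene [(-300, 5), (-296, 11), (-292, 20), (-288, 32), (-284, 41), (-280, 41), (-276, 39), (-272, 47), (-268, 64), (-264, 97), (-260, 134), (-256, 156), (-252, 161), (-248, 159), (-244, 159), (-240, 157), (-236, 156), (-232, 157), (-228, 157), (-224, 158), (-220, 160), (-216, 158), (-212, 159), (-208, 160), (-204, 158), (-200, 159)]
```

View pics/p11.png

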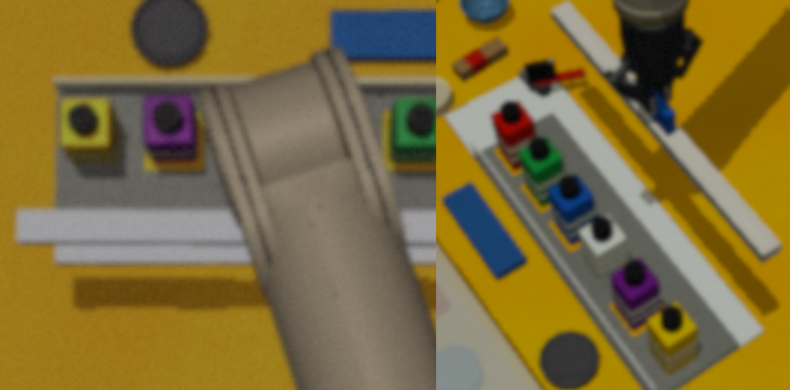

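The picture shows all six bottles standing in the row, and the rail held level and parallel to the apron (shot before lowering). Its +y end now measures about lane y 239, so it is centred. Next I lower it in front of the deck edge.

```bash

python3 -m creep '[[[0,0,-0.008,0],[0,0,-0.006,0],[0,0,-0.003,0],[0,0,0,0],[0,0,0,0]]]'
python3 -m creep '[[[0,0,-0.002,0],[0,0,-0.001,0],[0,0,-0.001,0],[0,0,0,0],[0,0,0,0]]]'
```

```text
clock: 59.02
position: [0.57, 0.0157, 0.0488]
orientation: [-2.258, -2.184, 0.0]
force: [-0.4, 0.0, -1.1]
width: 0.0129
gripper_force: 60.8
clock: 59.43
position: [0.5702, 0.0157, 0.045]
orientation: [2.258, 2.184, 0.0]
force: [0.6, -0.1, -1.5]
width: 0.0126
gripper_force: 60.7
```

```bash

python3 -m creep '[[[0,0,-0.001,0],[0,0,-0.001,0],[0,0,-0.001,0],[0,0,0,0],[0,0,0,0]]]'
python3 -m creep '[[[0.001,0,0,0],[0.001,0,0,0],[0.001,0,0,0],[0,0,0,0],[0,0,0,0]]]'
```

```text
clock: 59.85
position: [0.5705, 0.0158, 0.0446]
orientation: [2.257, 2.183, -0.001]
force: [-11.9, -3.3, 29.4]
width: 0.0125
gripper_force: 65.0
clock: 60.27
position: [0.5712, 0.0157, 0.0447]
orientation: [-2.258, -2.183, 0.008]
force: [-25.4, -4.6, 42.7]
width: 0.0124
gripper_force: 67.3
```

```bash

python3 -m creep '[[[0,0,0.001,0],[0,0,0.001,0],[0,0,0,0],[0,0,0,0],[0,0,0,0]]]'
python3 -m creep '[[[0.001,0,0,0],[0.001,0,0,0],[0,0,0,0],[0,0,0,0],[0,0,0,0]]]'
```

```text
clock: 60.68
position: [0.5734, 0.0158, 0.0446]
orientation: [2.258, 2.184, 0.0]
force: [-3.9, -0.5, 8.7]
width: 0.013
gripper_force: 62.2
clock: 61.1
position: [0.5738, 0.0158, 0.0447]
orientation: [-2.257, -2.183, 0.005]
force: [-13.1, -1.4, 19.8]
width: 0.0122
gripper_force: 63.7
```

```bash

python3 -m creep '[[[0,0,0.001,0],[0.001,0,0,0],[0.001,0,0,0],[0,0,0,0],[0,0,0,0]]]'
python3 -m creep '[[[0,0,0.0005,0],[0.001,0,0,0],[0.001,0,0,0],[0,0,0,0],[0,0,0,0]]]'
python3 -c "
from h import *
print(arm.get_obs()['wrist_torque'])"
```

```text
clock: 61.52
position: [0.5756, 0.0157, 0.0447]
orientation: [-2.256, -2.183, 0.005]
force: [-10.6, -1.2, 10.2]
width: 0.0127
gripper_force: 62.5
clock: 61.93
position: [0.5759, 0.0157, 0.0448]
orientation: [-2.255, -2.182, 0.01]
force: [-16.7, -1.8, 14.6]
width: 0.0128
gripper_force: 63.2
[-0.16651144  4.28441167  0.08646452]
```

```bash

python3 -m creep '[[[0,0,0.001,0],[0.001,0,0,0],[0.001,0,0,0],[0,0,0,0],[0,0,0,0]]]'
python3 -c "
from h import *
print(arm.get_obs()['wrist_torque'])"
python3 rail2.py .024
```

```text
clock: 62.35
position: [0.5763, 0.0157, 0.0449]
orientation: [-2.253, -2.18, 0.014]
force: [-22.2, -1.5, 13.6]
width: 0.0125
gripper_force: 63.4
[-0.11914985  5.37986551  0.03105274]
top [(200, 160), (204, 160), (208, 159), (212, 161), (216, 161), (220, 160), (224, 160), (228, 160), (232, 159), (236, 157), (240, 142), (244, 126), (248, 121), (252, 122), (256, 124), (260, 123), (264, 122), (268, 123), (272, 122), (276, 124), (280, 122), (284, 124), (288, 124), (292, 122), (296, 124), (300, 123)]
top [(-300, 43), (-296, 30), (-292, 24), (-288, 23), (-284, 37), (-280, 53), (-276, 87), (-272, 142), (-268, 159), (-264, 160), (-260, 160), (-256, 160), (-252, 161), (-248, 161), (-244, 161), (-240, 160), (-236, 162), (-232, 159), (-228, 159), (-224, 160), (-220, 161), (-216, 163), (-212, 161), (-208, 160), (-204, 162), (-200, 162)]
scene [(200, 167), (204, 167), (208, 169), (212, 168), (216, 167), (220, 168), (224, 167), (228, 168), (232, 167), (236, 154), (240, 117), (244, 103), (248, 120), (252, 126), (256, 129), (260, 128), (264, 128), (268, 128), (272, 128), (276, 129), (280, 128), (284, 129), (288, 129), (292, 130), (296, 130), (300, 129)]
scene [(-300, 15), (-296, 27), (-292, 35), (-288, 41), (-284, 40), (-280, 37), (-276, 39), (-272, 58), (-268, 95), (-264, 137), (-260, 163), (-256, 170), (-252, 171), (-248, 171), (-244, 169), (-240, 167), (-236, 166), (-232, 165), (-228, 164), (-224, 165), (-220, 165), (-216, 165), (-212, 165), (-208, 166), (-204, 165), (-200, 165)]
```

The rail is against the edge: −22 N in x, almost no yaw torque, and the height matches the apron. I'll release it and go to the catch.

```bash

python3 -m creep '[[[-0.003,0,0,0],[0,0,0,0],[0,0,0,0],[0,0,0,0],[0,0,0,0]]]' 0.4
python3 -m creep '[[[0,0,0.01,0],[0,0,0.03,0],[0,0,0.04,0],[0,0,0.04,0],[-0.02,-0.02,0.02,0]]]'
python3 -m creep '[[[-0.02,-0.03,0,0],[-0.02,-0.03,0,0],[-0.02,-0.03,0,0],[-0.02,-0.03,0,0],[-0.02,-0.03,0,0]]]'
cat > chk.py <<'E'
from meas import *
T,S=snap("top"),snap("scene")
o=np.array([.6695,.0128]);ex=np.array([.9995,-.0313]);ey=np.array([.0313,.9995])
# rail line: x-profile across the front, per lane y: yellow->white front edge and white->deck edge (z .024)
for v,c in(("top",T),("scene",S)):
    g=cv2.cvtColor(c["pixels"],cv2.COLOR_RGB2GRAY).astype(np.float32)
    for y in(-225,-180,-100,60,100,180,225):
        xs=np.arange(-130,-55,1.);P=np.array([[*(o+ex*x/1000+ey*y/1000),.024] for x in xs]);U=proj(c,P)
        I=cv2.remap(g,U[:,0].astype(np.float32),U[:,1].astype(np.float32),cv2.INTER_LINEAR).ravel();d=np.diff(I)
        k=np.argsort(np.abs(d))[-1];print(v,y,[int(i) for i in I[::5]],"strongest",xs[k])
for h in blobs(T,"blue",90,30,20,(255,170,330,215)): print("fin",onz(T,centre(h),.05).round(4),cv2.contourArea(h))
E
python3 chk.py
```

```text
clock: 62.87
position: [0.5786, 0.0157, 0.0465]
orientation: [2.258, 2.184, 0.001]
force: [0.4, 1.0, -0.1]
width: 0.0342
gripper_force: 0.0
clock: 63.28
position: [0.5612, 0.0004, 0.1922]
orientation: [2.25, 2.188, 0.012]
force: [0.4, -0.8, 1.5]
width: 0.0345
gripper_force: 0.0
clock: 63.7
position: [0.4572, -0.1554, 0.1874]
orientation: [2.257, 2.184, 0.0]
force: [1.2, -0.9, 1.2]
width: 0.0342
gripper_force: 0.0
top -225 [103, 105, 111, 113, 112, 109, 104, 101, 96, 94, 85, 84, 94, 96, 95] strongest -84.0
top -180 [101, 108, 135, 121, 120, 154, 156, 159, 159, 155, 124, 98, 94, 95, 97] strongest -107.0
top -100 [118, 125, 152, 134, 123, 155, 159, 157, 159, 155, 124, 97, 96, 98, 95] strongest -109.0
top 60 [119, 128, 154, 148, 130, 154, 158, 160, 159, 153, 124, 103, 102, 100, 97] strongest -82.0
top 100 [118, 128, 151, 131, 113, 149, 159, 158, 159, 153, 122, 102, 101, 101, 99] strongest -108.0
top 180 [115, 125, 154, 148, 125, 150, 158, 159, 159, 153, 118, 100, 99, 98, 99] strongest -82.0
top 225 [113, 123, 152, 130, 116, 151, 156, 157, 159, 151, 119, 99, 101, 98, 97] strongest -109.0
scene -225 [124, 124, 127, 143, 162, 164, 163, 162, 162, 156, 127, 94, 93, 95, 96] strongest -79.0
scene -180 [125, 125, 126, 146, 162, 163, 162, 163, 162, 158, 131, 94, 91, 90, 90] strongest -80.0
scene -100 [125, 125, 126, 145, 163, 162, 159, 161, 162, 157, 126, 91, 90, 90, 89] strongest -80.0
scene 60 [129, 128, 130, 147, 165, 166, 163, 163, 163, 161, 133, 95, 91, 92, 92] strongest -79.0
scene 100 [126, 126, 129, 146, 164, 166, 164, 162, 163, 159, 133, 93, 92, 93, 92] strongest -79.0
scene 180 [124, 124, 126, 142, 163, 164, 163, 164, 164, 161, 133, 89, 89, 90, 91] strongest -80.0
scene 225 [124, 125, 126, 146, 164, 164, 163, 164, 164, 160, 134, 89, 89, 90, 91] strongest -79.0
fin [[0.5742 0.0144 0.05  ]] 87.0
```

```bash

python3 -m creep '[[[0.0109,-0.0119,0,0.12],[0.0109,-0.0119,0,0.12],[0.0109,-0.0119,0,0.12],[0.0109,-0.0119,0,0.12],[0.0109,-0.0119,0,0.12]]]' 0.4 30
python3 -m creep '[[[0.0109,-0.0119,0,0.12],[0.0109,-0.0119,0,0.12],[0.0109,-0.0119,0,0.12],[0.0109,-0.0119,0,0.12],[0.0109,-0.0119,0,0.12]]]'
python3 -m creep '[[[0,0,0,0],[0,0,0,0],[0,0,0,0],[0,0,0,0],[0,0,0,0]]]'
```

```text
clock: 64.22
position: [0.5135, -0.2141, 0.1873]
orientation: [1.503, 2.758, 0.0]
force: [-0.4, 0.4, -0.1]
width: 0.0343
gripper_force: 0.0
clock: 64.63
position: [0.568, -0.2737, 0.1872]
orientation: [0.621, 3.079, 0.0]
force: [0.3, -0.1, 0.2]
width: 0.0341
gripper_force: 0.0
clock: 65.05
position: [0.567, -0.2727, 0.1869]
orientation: [0.631, 3.077, -0.001]
force: [1.3, -0.4, 0.4]
width: 0.0343
gripper_force: 0.0
```

```bash

python3 -m creep '[[[0,-0.0015,-0.03,0],[0,0,-0.035,0],[0,0,-0.035,0],[0,0,-0.03,0],[0,0,-0.012,0]]]'
python3 -m creep '[[[0,0,0,0],[0,0,0,0],[0,0,0,0],[0,0,0,0],[0,0,0,0]]]' 0 30
python3 -m creep '[[[0,0,0,0],[0,0,0,0],[0,0,0,0],[0,0,0,0],[0,0,0,0]]]'
```

```text
clock: 65.47
position: [0.5647, -0.274, 0.0405]
orientation: [-0.63, -3.073, -0.001]
force: [-0.6, -0.2, 0.7]
width: 0.0339
gripper_force: 0.0
clock: 65.88
position: [0.5675, -0.2742, 0.0454]
orientation: [0.63, 3.077, 0.0]
force: [0.9, 3.4, -5.9]
width: 0.0114
gripper_force: 35.3
clock: 66.3
position: [0.5675, -0.2742, 0.0453]
orientation: [0.63, 3.077, 0.0]
force: [-1.9, 6.0, 0.1]
width: 0.0111
gripper_force: 36.1
```

```bash

python3 -m creep '[[[0,0,0,-0.1],[0,0,0,-0.1],[0,0,0,-0.1],[0,0,0,-0.1],[0,0,0,-0.1]]]'
python3 -m creep '[[[0,0,0,-0.1],[0,0,0,-0.1],[0,0,0,-0.1],[0,0,0,-0.1],[0,0,0,-0.1]]]'
python3 -m creep '[[[0,0,0,-0.1],[0,0,0,-0.1],[0,0,0,-0.05],[0,0,0,0],[0,0,0,0]]]'
python3 -c "
from h import *
print(arm.get_obs()['wrist_torque'])"
```

```text
clock: 66.72
position: [0.5671, -0.2748, 0.0454]
orientation: [1.379, 2.823, -0.001]
force: [-3.6, 4.3, 0.2]
width: 0.0114
gripper_force: 36.4
clock: 67.13
position: [0.5663, -0.2751, 0.0453]
orientation: [-2.035, -2.392, 0.002]
force: [-8.0, 4.4, 2.9]
width: 0.011
gripper_force: 36.8
clock: 67.55
position: [0.566, -0.2751, 0.0454]
orientation: [-2.31, -2.128, 0.004]
force: [-9.2, 3.0, 4.5]
width: 0.0112
gripper_force: 53.4
[0.703797   2.09001855 1.27786366]
```

Torque against the shut stop shows it is home. I'll release and lift clear, then check everything once.

```bash

python3 -m creep '[[[0,0,0,0.05],[0,0,0,0],[0,0,0,0],[0,0,0,0],[0,0,0,0]]]'
python3 -m creep '[[[0,0,0,0],[0,0,0,0],[0,0,0,0],[0,0,0,0],[0,0,0,0]]]' 0.4
python3 -m creep '[[[0,0,0.01,0],[0,0,0.03,0],[0,0,0.04,0],[0,0,0.04,0],[0,0,0.02,0]]]'
python3 -m creep '[[[-0.025,-0.02,0,0],[-0.025,-0.025,0,0],[-0.025,-0.025,0,0],[-0.025,-0.025,0,0],[-0.025,-0.02,0,0]]]'
python3 -m creep '[[[0,0,0,0],[0,0,0,0],[0,0,0,0],[0,0,0,0],[0,0,0,0]]]'
python3 st.py red .6635 -.187 green .666 -.106 blue .668 -.027 none .670 .053 purple .675 .133 none .6755 .2125 | grep -v mid
python3 chk.py | grep -o '.*strong.*\|fin.*' | sed 's/\[.*\]//'
python3 - <<'E'
from h import *
c=load("top");s=load("scene")
a=cv2.resize(c["pixels"][125:215,190:420,::-1],None,fx=3.4,fy=3.4,interpolation=cv2.INTER_CUBIC)
b=cv2.resize(s["pixels"][110:310,140:520,::-1],(a.shape[1]-350,int(200*(a.shape[1]-350)/380)))
b=cv2.copyMakeBorder(b,0,0,0,a.shape[1]-b.shape[1],cv2.BORDER_CONSTANT)
cv2.imwrite("pics/p12.png",np.vstack([a,b])[:600,:800])
E
```

```text
clock: 67.97
position: [0.566, -0.2751, 0.0453]
orientation: [-2.258, -2.183, 0.003]
force: [-9.1, 3.3, 4.8]
width: 0.0111
gripper_force: 37.0
clock: 68.38
position: [0.5675, -0.2751, 0.0448]
orientation: [2.258, 2.183, 0.001]
force: [0.2, 0.4, 0.4]
width: 0.0344
gripper_force: 0.0
clock: 68.8
position: [0.5688, -0.2749, 0.1906]
orientation: [2.254, 2.181, 0.004]
force: [0.9, -1.0, 0.7]
width: 0.0347
gripper_force: 0.0
clock: 69.22
position: [0.4406, -0.3916, 0.1854]
orientation: [2.258, 2.182, -0.0]
force: [0.3, -0.5, -0.3]
width: 0.0343
gripper_force: 0.0
clock: 69.63
position: [0.4433, -0.3885, 0.1847]
orientation: [2.255, 2.187, 0.001]
force: [-0.6, -0.0, 0.4]
width: 0.0341
gripper_force: 0.0
top red cap [ 0.6604 -0.1844] 52.5 (9, 9)
scene red cap [ 0.6659 -0.1817] 49.0 (8, 9)
top green cap [ 0.6308 -0.0996] 41.5 (15, 5)
top green cap [ 0.6635 -0.106 ] 56.5 (9, 10)
scene green cap [ 0.6681 -0.1042] 69.0 (10, 11)
top blue cap [ 0.6321 -0.0257] 39.0 (15, 4)
top blue cap [ 0.6646 -0.0276] 52.0 (9, 9)
scene blue cap [ 0.6702 -0.0249] 67.5 (10, 11)
top none cap [0.6679 0.0534] 44.5 (8, 9)
scene none cap [0.6723 0.0537] 66.0 (9, 11)
top purple cap [0.6403 0.1262] 45.5 (16, 6)
top purple cap [0.6724 0.1321] 54.5 (9, 11)
scene purple cap [0.6941 0.1671] 56.5 (22, 12)
scene purple cap [0.6773 0.1344] 88.5 (11, 12)
top none cap [0.673  0.2127] 45.0 (8, 9)
scene none cap [0.6777 0.2141] 65.0 (9, 11)
[ 0.4429 -0.3889  0.1845] [2.256e+00 2.186e+00 1.000e-03] 0.034009578845112035
top -225  strongest -102.0
top -180  strongest -107.0
top -100  strongest -114.0
top 60  strongest -108.0
top 100  strongest -109.0
top 180  strongest -124.0
top 225  strongest -108.0
scene -225  strongest -101.0
scene -180  strongest -80.0
scene -100  strongest -80.0
scene 60  strongest -79.0
scene 100  strongest -78.0
scene 180  strongest -80.0
scene 225  strongest -79.0
fin  88.0
```

View pics/p12.png

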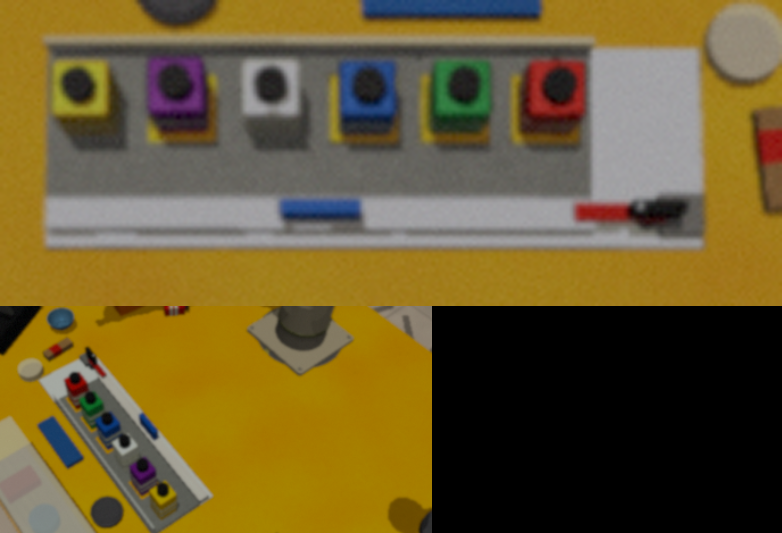

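The final picture shows all six bottles upright on their places, the rail flush along the deck edge, and the red arm lying over its right end. I'll hand it in.

```bash
python3 -c "
from plant import arm
print(arm.sign_off())"
```

```text
the job is handed in; nothing more can be done
None
```

The job is handed in at about 70 s of the 208 s: the catch was opened first, all four bottles stand within about 2 mm of their spot centres, the rail is flush and centred, and the catch is shut over its end; green fell once on the deck and was re-stood.

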